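# Clear, load and shut a leaf drill jig

## Robot

A 7-joint arm with a two-finger parallel gripper is mounted at the origin on the work surface; the furniture and walls round the work are solid. World frame = base frame: x ahead of the robot, y to its left, z up, the work surface at z = 0. Lengths are in m, angles in rad, forces in N, time in s.
With the tool pointing down it reaches from about 0.4 to 0.85 m from the base axis. Payload 4.5 kg.
Tool frame: the origin (TCP) lies midway between the tips of the shut fingers; the grasp point (between the pads) lies 19 mm behind it; z points along the fingers, y is the line along which they close (so a half turn about z gives the same grasp; the last joint's range is limited). The gripper opens to 88 mm and grips with 3 to 60 N. Pads are 18 mm wide; open, the fingers measure 123 mm over their backs; the gripper's body (75 mm by 187 mm) begins 45 mm behind the grasp point.
Start: joints at [-1.13, 0.689, -0.195, 1.565, 0.157, 0.902, -0.215], TCP at [0.247, 0.574, 0.239] pointing down, gripper open.
Joint ranges: [-3.01, 3.01], [-0.46, 2.08], [-1.47, 1.51], [0.13, 2.56], [-1, 4.14], [0.04, 2.09], [-2.66, 2.66]. Speed limits (rad/s): [2.57, 2.57, 3.14, 3.14, 3.14, 3.14, 3.14].

## Interface

Orientations are given as a unit quaternion [x, y, z, w].
In Python, from plant import r gives the robot as it stands. The module is installed in compiled form; this text tells all that it offers.
- The arm moves only by the tool step_arm, never from a script. Its argument "series" is a list of rows, each a list of 7 numbers: the shift along the world's x, y, z in mm, then the turn, a rotation vector about the world's x, y, z in rad, then the closure, from 0 (fully open) to 1 (shut). A call has 1 to 20 rows; each row shifts and turns the commanded pose from where the row before left it; what a row does not reach is not made up. A row lasts 1/10 s, in which the tool goes at most 50 mm and 8.59 degrees, less where a joint would pass 70% of its speed; a pose out of reach is approached as far as the arm can. A call is refused whole if a number of a shift passes 50 or a number of a turn 0.15, either way. A call with a gripper value outside its range is refused whole. The fingers move at their own pace and stop on an object; "force" is the grip in N (left out, the last holds). Time passes only in rows, so rows that do not move let the fingers close. It gives the time, the measured TCP pose, the force, the opening and the grip force at its end, in the units of the state.
- r.get_state(): the state, without advancing time (a new reading comes with each control period).
- r.snapshot(name): name is "scene" or "top"; returns (picture, depth): 400x640x3 uint8, blue, green, red; 400x640 float32, m along the optical axis (not along the pixel's ray), 0 where there is no reading.
- r.get_calibration(name): a dict with "intrinsics" (3x3 intrinsics, pixels), "dist_coeffs" ([k1, k2, p1, p2, k3] as OpenCV has them; the pictures are not rectified), "pose" (4x4, takes a point from camera to world coordinates). Camera axes: x right, y up, looking along -z (the intrinsics and any distortion apply to the point x, -y, -z); pixel columns grow to the right and rows downward; lengths in m; the calibration is good to about 2 mm. A picture is of the moment at which its call begins. get_calibration takes no time and is no camera call.
- r.finish_job(): hands the job in; it is judged then, once.
The state is a dict: "clock": time; "q": joint angles; "qd": joint speeds; "joint_torque": joint torques, N m; "tool_pos": TCP position; "eef_rot": TCP orientation; "contact_force": force on the tool from outside, world axes, zero at the start; "moment": the same for the moment, N m; "opening": opening from 0.0 (shut) to 1.0 (fully open); "finger_force": force on a finger pad.
Only numpy, scipy, OpenCV 4.12 (cv2) and the standard library are available. Lean on these libraries where they do the work, as an engineer would, in place of code of your own. Each camera call takes 0.05 s, during which the arm holds its last target. There are 200 camera calls.

## Task

Get the drill jig ready for the next batch: hold the scraper block and wipe all the swarf off the jig's bed over its front edge into the chip tray, and stand the scraper back on the bench. Then seat every flange blank that is there flat on the bed, boss up, pushed home in a V notch of its own, swing the leaf over them and press it down until it snaps shut past its spring catches.

Things in the scene. Friction and masses are not known exactly. Their poses are not given: they have to be found in the camera images.
- jig: Leaf drill jig bolted to the bench (never moves), 234 mm wide. Origin at bench height; own +x runs from the open front back to the hinge, z up. At x -75 mm the bed ends in its front edge, below which hangs the chip tray. A 12 mm high locator strip with three V notches stands at the back of the bed, from x +61 mm on. Hinge line at x +125 mm.
- bed (a point): On the bed surface above the jig's origin, 45 mm above the bench; axes as the jig. The bed is flat from x -75 (open front edge) to x +61 mm (tips of the locator strip) and 223 mm wide between 8 mm high side lips (y -111 to +111). Swarf lies between x -70 and x -2 mm at the start.
- tray (a point): Centre of the floor of the open chip tray (inside 84 x 228 mm, 3 mm walls, rim 36 mm above the bench, so 9 mm below the bed; x -165 to -75 mm in the jig's frame); axes as the jig.
- catch (a point): Tip of the sprung round nose in one of the two catch posts (94 mm above the bench). The posts, 112 mm high and 30 x 22 mm, stand beside the bed at x -36 mm, y 127 to 149 mm either side of the jig's middle.
- leaf (a joint): Angle of the hinged leaf in rad: 0 fully shut, 1.95 to 2.05 at the start (upright, leaning back), stop at 2.15. Stiff damped hinge: it stays where it is left above about 1.1 rad; below about 1 rad it sinks slowly until its side pins rest on the two sprung noses, at about 0.12 rad. About 10 to 15 N down on its grip bar takes the pins past the noses, which then hold it shut.
- leaf_hinge (a point): On the hinge line at mid width, 84 mm above the bench. The leaf is a 10 mm steel plate, 218 mm wide, reaching 172 mm from the hinge line (the line lies in its mid plane); shut it is level. Under it hang a front rail that comes to 4 mm above the bed and three rubber pads that come down just in front of seated blanks.
- leaf_bar (a point): Middle of the top of the black grip bar on the leaf's outer face near its free edge, 161 mm from the hinge line: 12 mm thick (jig's x), 80 mm long, 24 mm high. It moves with the leaf; shut, this point is 113 mm above the bench.
- scraper: Scraper block: shoe 40 mm (own x) by 130 mm (own y), 17 mm high, rubber edge below, with a wooden grip rib on top 24 mm thick (x), 110 mm long (y), from 17 to 63 mm height. 0.2 to 0.33 kg. Origin at the middle of the underside. At the start it stands on the bench, as do the blanks, between the robot and the bench vice, whose jaws behind them rise to 155 mm.
- nest0 (a point): Where the centre of a seated flange belongs in V notch 0: on the bed, 45 mm behind the jig's origin, at y -72 mm. The V opens to the front (jig -x), 90 degrees wide, and stops a 60 mm flange that is pushed back (+x).
- nest1 (a point): Where the centre of a seated flange belongs in V notch 1: on the bed, 45 mm behind the jig's origin, at y 0 mm. The V opens to the front (jig -x), 90 degrees wide, and stops a 60 mm flange that is pushed back (+x).
- nest2 (a point): Where the centre of a seated flange belongs in V notch 2: on the bed, 45 mm behind the jig's origin, at y 72 mm. The V opens to the front (jig -x), 90 degrees wide, and stops a 60 mm flange that is pushed back (+x).
- flange0: Steel-grey flange blank: disc 60 mm across and 12 mm thick with a 34 mm round boss on top, 30 mm high in all, about 0.16 kg. Origin at the centre of the underside, z up. May be absent.
- flange1: Steel-grey flange blank: disc 60 mm across and 12 mm thick with a 34 mm round boss on top, 30 mm high in all, about 0.16 kg. Origin at the centre of the underside, z up. May be absent.
- flange2: Steel-grey flange blank: disc 60 mm across and 12 mm thick with a 34 mm round boss on top, 30 mm high in all, about 0.16 kg. Origin at the centre of the underside, z up. May be absent.
- chip0: Steel swarf curl, 31 x 12 mm, 12 mm high, lying on the bed at the start. Origin at the middle of its underside, own x along it. May be absent.
- chip1: Steel swarf curl, 31 x 12 mm, 12 mm high, lying on the bed at the start. Origin at the middle of its underside, own x along it. May be absent.
- chip2: Steel swarf curl, 31 x 12 mm, 12 mm high, lying on the bed at the start. Origin at the middle of its underside, own x along it. May be absent.
- chip3: Steel swarf curl, 31 x 12 mm, 12 mm high, lying on the bed at the start. Origin at the middle of its underside, own x along it. May be absent.
- chip4: Steel swarf curl, 31 x 12 mm, 12 mm high, lying on the bed at the start. Origin at the middle of its underside, own x along it. May be absent.
- chip5: Steel swarf curl, 31 x 12 mm, 12 mm high, lying on the bed at the start. Origin at the middle of its underside, own x along it. May be absent.
Not all that is in view belongs to the job. What is shaped like the flange1 but green is not meant.

How it is judged:
By the outcome, as a careful person would: the job done as asked, in the order asked, and still so for the second after the job is handed in, with the robot touching nothing.
Of flange0, flange1, flange2 only 2 to 3 are there at a start; the rules pass over those that are not, and their reading is None.
Of chip0, chip1, chip2, chip3, chip4, chip5 only 3 to 6 are there at a start; the rules pass over those that are not, and their reading is None.
At some moment in a run one of scraper may be knocked a few centimetres aside while the robot is not near it.
Once in a run the grip may slacken for a moment while it holds something.
It also fails if it takes over 200 s, if anything falls off the work surface, if the arm or the gripper's body presses on something with over 40 N, if the wrist force passes 120 N, or if a joint passes its speed limit or range.

## Working session

There is one attempt and no reset: what is moved stays moved. The work goes in short steps, Python scripts to look and compute and a tool call to move; the robot and the scene stay as the last step left them, time stands still between calls to the robot, and variables do not carry over. Pictures are saved under pics/ and viewed, at most 15 in all, crops included, and the job is handed in when it is done.

Besides the shell and the picture viewer there is one more tool, called after "Request:" in YAML: its name, and indented under it one key for each argument. step_arm: Moves the arm, as the interface text tells. Its arguments: {"type":"object","properties":{"series":{"type":"array"},"force":{"type":"number"}},"required":["series"]}

```bash
mkdir -p pics
cat > h.py <<'E'
from plant import r
import numpy as np, cv2
def snap(n,tag=None):
    p,d=r.snapshot(n)
    if tag: cv2.imwrite(f'pics/{tag}.png',p)
    return p,d
def pts(n,uv,d):
    """pixels + optical depth -> world"""
    c=r.get_calibration(n);K=np.array(c['intrinsics']);D=np.array(c['dist_coeffs']);T=np.array(c['pose'])
    uv=np.asarray(uv,float).reshape(-1,1,2)
    n2=cv2.undistortPoints(uv,K,D).reshape(-1,2)
    d=np.asarray(d,float).reshape(-1,1)
    pc=np.hstack([n2[:,:1]*d,-n2[:,1:]*d,-d])
    return pc@T[:3,:3].T+T[:3,3]
def onplane(n,uv,z):
    a=pts(n,uv,np.full(len(np.reshape(uv,(-1,2))),1.0));T=np.array(r.get_calibration(n)['pose']);o=T[:3,3]
    v=a-o
    return o+v*((z-o[2])/v[:,2:3])
def cloud(n,d):
    vv,uu=np.mgrid[0:d.shape[0],0:d.shape[1]]
    P=pts(n,np.stack([uu,vv],-1).reshape(-1,2),d.reshape(-1)).reshape(d.shape+(3,))
    P[d<=0]=np.nan
    return P
E
python3 - <<'E'
from h import *
for n in('scene','top'):
    p,d=snap(n,n+'0'); np.savez(f'{n}0.npz',p=p,d=d)
    c=r.get_calibration(n);print(n,np.round(c['intrinsics'],1).tolist(),np.round(c['dist_coeffs'],3),np.round(c['pose'],3).tolist())
s=r.get_state();print(s)
E
```

```text
scene [[372.7, 0.0, 318.0], [0.0, 372.7, 195.0], [0.0, 0.0, 1.0]] [0.03 0.   0.   0.   0.  ] [[0.735, 0.307, -0.604, -0.198], [-0.678, 0.331, -0.656, -0.646], [-0.002, 0.892, 0.452, 0.544], [0.0, 0.0, 0.0, 1.0]]
top [[435.6, 0.0, 315.5], [0.0, 435.6, 195.3], [0.0, 0.0, 1.0]] [-0.067  0.     0.     0.     0.   ] [[-0.023, 0.971, -0.237, 0.091], [-1.0, -0.024, -0.001, -0.012], [-0.007, 0.236, 0.972, 1.412], [0.0, 0.0, 0.0, 1.0]]
{'clock': 0.1, 'q': array([-1.13018696,  0.689903  , -0.1945018 ,  1.56620507,  0.15731233,
        0.90250452, -0.21509136]), 'qd': array([-0.0025018 , -0.00143424, -0.00134952, -0.00382754,  0.00126408,
       -0.00307953, -0.00077922]), 'joint_torque': array([-3.08410556e-03, -5.28500569e+01, -1.27181388e+00, -1.53839153e+01,
       -5.26594219e-02,  2.01462208e-03,  2.19102594e-05]), 'tool_pos': array([0.24713404, 0.57346333, 0.23799729]), 'eef_rot': array([ 2.01968591e-01,  9.79391660e-01, -8.09008719e-04, -9.59005398e-05]), 'contact_force': array([-0.2878161 , -0.46407637, -0.03380031]), 'moment': array([ 0.00521988, -0.08156121, -0.00955759]), 'finger_force': 0.0, 'opening': 1.0042057740055774}
```

View pics/scene0.png

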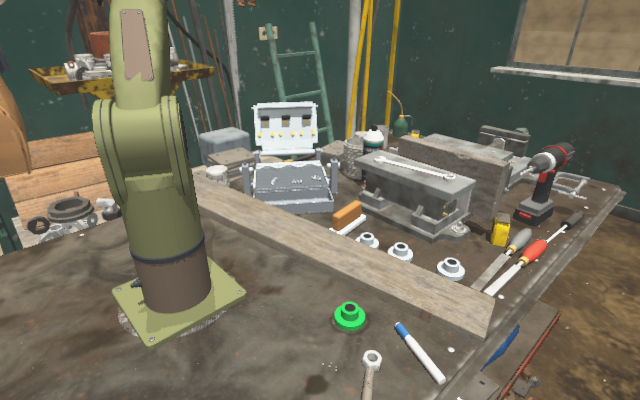

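View pics/top0.png

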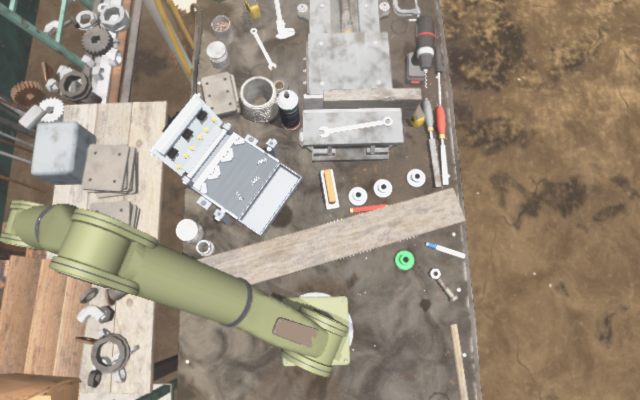

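The scene shows the open jig near (290,190), the orange-gripped scraper at (348,215), and three grey flanges at (367,240), (400,250) and (450,268). There is also a green decoy at (349,315) and a plank across the bench. In the top view the jig is at (240,170), the scraper at (329,188), and the flanges at (358,196), (383,187) and (416,177).

Run:
```python
from h import *
z=np.load('top0.npz');p,d=z['p'],z['d'];P=cloud('top',d)
np.set_printoptions(precision=3,suppress=True)
for nm,(u,v) in dict(fl0=(358,190),fl1=(383,183),fl2=(416,173),green=(404,256),plank=(330,240),plank2=(430,208),vice=(350,130),scr=(329,188),bed=(235,178),trayfl=(270,200),bench=(300,150),leaf=(190,130),redpen=(365,209)).items(): print(nm,P[v,u])
# grip rib orange
hsv=cv2.cvtColor(p,cv2.COLOR_BGR2HSV)
m=cv2.inRange(hsv,(8,120,120),(22,255,255));m[:, :310]=0;m[:,345:]=0;m[:160]=0;m[215:]=0
vv,uu=np.nonzero(m);Q=P[vv,uu];print(len(Q),np.nanmedian(Q,0));print(cv2.minAreaRect(np.float32(Q[Q[:,2]>0.05][:,:2])*1000))
# flange bosses
for (u,v) in((358,193),(383,185),(416,175)):
    w=P[v-14:v+14,u-14:u+14].reshape(-1,3);b=w[(w[:,2]>.022)&(w[:,2]<.04)];f=w[(w[:,2]>.006)&(w[:,2]<.04)]
    print('boss',len(b),b.mean(0),'rect all',cv2.minEnclosingCircle(np.float32(f[:,:2])*1000))
big=cv2.resize(p[85:240,140:300],None,fx=5,fy=5,interpolation=cv2.INTER_CUBIC)[:600]
cv2.imwrite('pics/crop1.png',cv2.resize(p[85:240,140:310],None,fx=3.8,fy=3.8,interpolation=cv2.INTER_CUBIC))
```

```text
fl0 [ 0.441 -0.151  0.03 ]
fl1 [ 0.462 -0.234  0.033]
fl2 [ 0.496 -0.347  0.025]
green [ 0.222 -0.286  0.036]
plank [ 0.274 -0.053  0.066]
plank2 [ 0.372 -0.379  0.044]
vice [ 0.602 -0.123  0.153]
scr [ 0.442 -0.055  0.062]
bed [0.487 0.25  0.048]
trayfl [ 0.422  0.141 -0.   ]
bench [0.593 0.038 0.005]
leaf [0.593 0.358 0.209]
redpen [ 0.382 -0.173  0.008]
8 [ 0.399 -0.057  0.061]
((426.3340148925781, -51.574440002441406), (65.27568817138672, 13.213798522949219), 21.154430389404297)
boss 89 [ 0.424 -0.15   0.031] rect all ((438.5762634277344, -152.29965209960938), 60.56771469116211)
boss 90 [ 0.449 -0.234  0.03 ] rect all ((466.3565979003906, -240.7982635498047), 61.67763137817383)
boss 86 [ 0.483 -0.348  0.03 ] rect all ((496.2697448730469, -351.4139404296875), 61.1483268737793)
```

View pics/crop1.png

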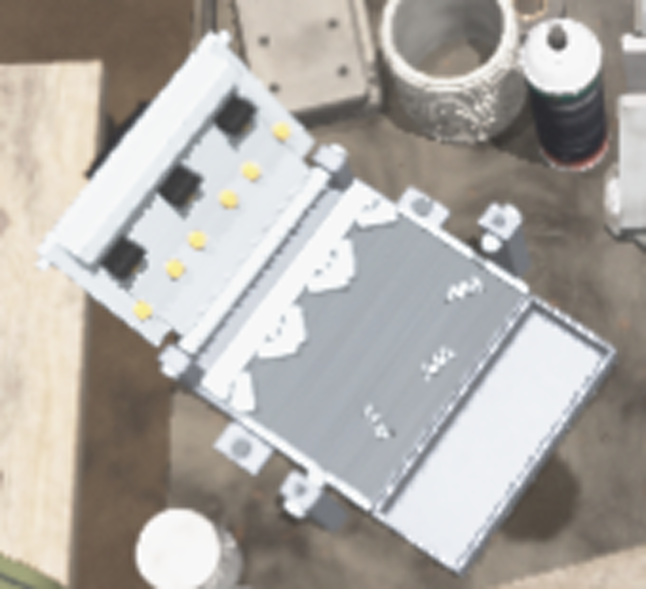

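The crop shows three swarf curls on the bed at crop pixels (463,290), (437,362) and (378,422). The bed's front edge runs from (530,298) to (375,508), and the tray's outer corners are at (615,352) and (460,572).

Run:
```python
from h import *
np.set_printoptions(precision=4,suppress=True)
f=lambda L:[(140+a/3.8,85+b/3.8) for a,b in L]
tr=onplane('top',f([(615,352),(460,572)]),.036);bf=onplane('top',f([(530,298),(375,508)]),.045)
print('tray outer',tr,np.linalg.norm(tr[0]-tr[1]));print('bed front',bf,np.linalg.norm(bf[0]-bf[1]))
z=np.load('top0.npz');p,d=z['p'],z['d'];P=cloud('top',d)
w=P[85:240,140:310].reshape(-1,3)
b=w[(abs(w[:,2]-.045)<.005)]
m=np.zeros(1)
R=cv2.minAreaRect(np.float32(b[(b[:,0]>.35)&(b[:,1]>.1)&(b[:,1]<.42)][:,:2])*1000);print('bed rect',R)
# jig-frame estimate from tray: front dir
e=tr[0]-tr[1]; e/=np.linalg.norm(e)  # -y direction of jig (right)
ya=-e; xa=np.array([ya[1],-ya[0],0])
yaw=np.arctan2(xa[1],xa[0]); print('yaw',np.degrees(yaw),'from bed',np.degrees(np.arctan2(-(bf[1]-bf[0])[0],(bf[1]-bf[0])[1])))
print('o tray',(tr.mean(0)+.165*xa)[:2],'o bed',(bf.mean(0)+.075*xa)[:2])
o=(tr.mean(0)+.165*xa)
o[2]=0
J=lambda q:np.stack([(q-o)@xa,(q-o)@ya,q[:,2]],1)
q=J(w)
# features: catch post tops z~.112
s=q[(q[:,2]>.106)&(q[:,2]<.118)&(abs(q[:,1])>.11)&(abs(q[:,1])<.17)&(abs(q[:,0]+.036)<.04)]
for sg in(1,-1):
    t=s[s[:,1]*sg>0];print('post',len(t),t.min(0),t.max(0),t.mean(0))
b=q[(abs(q[:,2]-.045)<.004)&(abs(q[:,1])<.13)&(abs(q[:,0])<.1)];print('bed',np.percentile(b,[1,50,99],0))
st=q[(abs(q[:,2]-.057)<.003)&(abs(q[:,1])<.13)&(q[:,0]>.03)&(q[:,0]<.12)];print('strip',len(st),np.percentile(st,[1,50,99],0))
lf=q[(q[:,2]>.12)&(q[:,0]>.09)];print('leaf',len(lf),lf.min(0),lf.max(0))
A=np.polyfit(lf[:,2],lf[:,0],1);print('leaf slope',A)
ch=J(onplane('top',f([(463,290),(437,362),(378,422)]),.055));print('chips jig',ch)
c=q[(q[:,2]>.0525)&(q[:,2]<.07)&(abs(q[:,1])<.104)&(abs(q[:,0]+.04)<.034)];print(c.round(3)[:40])
# scraper corners
vv,uu=np.mgrid[160:220,305:350]; S=P[160:220,305:350]
t=S[(S[...,2]>.052)&(S[...,2]<.075)];print('rib',len(t),t.mean(0),cv2.minAreaRect(np.float32(t[:,:2])*1000))
t=S[(S[...,2]>.011)&(S[...,2]<.08)];print('shoe',len(t),cv2.minAreaRect(np.float32(t[:,:2])*1000))
print(q.shape)
cv2.imwrite('pics/crop2.png',cv2.resize(p[155:225,300:440],None,fx=5.5,fy=5.5,interpolation=cv2.INTER_CUBIC))
```

```text
tray outer [[0.4862 0.0322 0.036 ]
 [0.2978 0.1653 0.036 ]] 0.23072662365871566
bed front [[0.5342 0.1048 0.045 ]
 [0.3523 0.2362 0.045 ]] 0.22434437360146822
bed rect ((584.6997680664062, 240.30511474609375), (291.489501953125, 468.2514343261719), 82.37662506103516)
yaw 54.76471572474894 from bed 54.14957100327378
o tray [0.4872 0.2335] o bed [0.4865 0.2318]
post 66 [-0.0486  0.127   0.106 ] [-0.0169  0.149   0.1179] [-0.0335  0.138   0.1116]
post 60 [-0.0492 -0.1508  0.1061] [-0.019  -0.1273  0.1174] [-0.0348 -0.1374  0.1123]
bed [[-0.0726 -0.1126  0.0412]
 [ 0.0029  0.0027  0.0457]
 [ 0.0912  0.1113  0.0489]]
strip 486 [[ 0.0378 -0.1134  0.0541]
 [ 0.093   0.0058  0.0572]
 [ 0.116   0.113   0.0599]]
leaf 2906 [ 0.0927 -0.2517  0.1201] [0.2321 0.1147 0.2559]
leaf slope [0.3638 0.1004]
chips jig [[-0.0283 -0.0843  0.055 ]
 [-0.0474 -0.0195  0.055 ]
 [-0.0365  0.0511  0.055 ]]
[[-0.028 -0.097  0.057]
 [-0.036 -0.103  0.054]
 [-0.032 -0.097  0.054]
 [-0.027 -0.088  0.058]
 [-0.038 -0.095  0.058]
 [-0.023 -0.078  0.064]
 [-0.031 -0.087  0.056]
 [-0.033 -0.089  0.054]
 [-0.041 -0.092  0
[... 308 characters left out ...]
2  0.053]
 [-0.051 -0.031  0.054]
 [-0.043 -0.021  0.057]
 [-0.047 -0.02   0.057]
 [-0.05  -0.022  0.055]
 [-0.019  0.002  0.053]
 [-0.045 -0.011  0.054]
 [-0.048 -0.013  0.053]
 [-0.047 -0.009  0.054]
 [-0.04   0.004  0.053]
 [-0.021  0.042  0.057]
 [-0.02   0.047  0.057]
 [-0.024  0.045  0.06 ]
 [-0.057  0.021  0.054]
 [-0.022  0.05   0.059]
 [-0.053  0.027  0.053]
 [-0.024  0.052  0.057]
 [-0.028  0.048  0.054]
 [-0.032  0.047  0.058]]
rib 266 [ 0.4429 -0.0596  0.063 ] ((417.9757995605469, -68.21966552734375), (179.0045623779297, 40.566192626953125), 19.0909423828125)
shoe 529 ((446.2356262207031, -61.38216018676758), (121.60511016845703, 213.69076538085938), 89.11569213867188)
(26350, 3)
```

View pics/crop2.png

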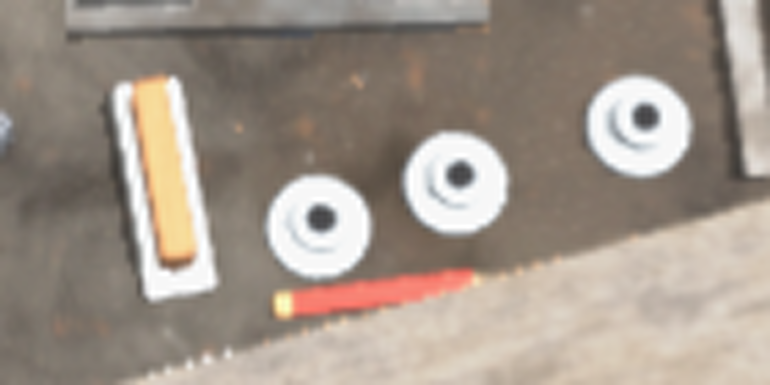

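The scraper's shoe corners in this crop are (112,88), (180,78), (215,285) and (150,298), with the orange rib centred on it. The flange discs are centred near (319,227), (456,183) and (640,127).

Run:
```python
from h import *
np.set_printoptions(precision=4,suppress=True)
f=lambda L:[(300+a/5.5,155+b/5.5) for a,b in L]
s=onplane('top',f([(112,88),(180,78),(215,285),(150,298)]),.017);print(s,s.mean(0),[np.linalg.norm(s[i]-s[i-1]) for i in range(4)])
rb=onplane('top',f([(134,80),(166,78),(195,255),(162,262)]),.063);print('rib',rb.mean(0),[np.linalg.norm(rb[i]-rb[i-1]) for i in range(4)])
for q,pp in(('shoe',s),('rib',rb)):
    e=(pp[0]+pp[1]-pp[2]-pp[3]);print(q,'long axis deg',np.degrees(np.arctan2(e[1],e[0])))
print('flange',onplane('top',f([(319,227),(456,183),(640,127)]),.012))
print('bosshole',onplane('top',f([(321,218),(459,174),(645,117)]),.030))
z=np.load('top0.npz');P=cloud('top',z['d'])
for u in(320,350,380): 
    c=P[100:180,u];c=c[c[:,2]>.1];print('vice',u,c[:,0].min(),c[:,1].mean())
pl=P[200:270,220:460].reshape(-1,3);
for y0 in(.1,0,-.1,-.2,-.3,-.4):
    t=pl[(abs(pl[:,1]-y0)<.02)&(pl[:,2]>.03)];print('plank',y0,t[:,0].min(),t[:,0].max(),np.median(t[:,2]))
```

```text
[[ 0.5132 -0.0294  0.017 ]
 [ 0.5185 -0.0709  0.017 ]
 [ 0.3893 -0.0876  0.017 ]
 [ 0.3823 -0.0486  0.017 ]] [ 0.4508 -0.0591  0.017 ] [np.float64(0.13223195619949474), np.float64(0.04185131449854747), np.float64(0.13026200942744806), np.float64(0.03953871790712801)]
rib [ 0.4499 -0.058   0.063 ] [np.float64(0.1108328285418262), np.float64(0.01886597849067313), np.float64(0.10798230186126041), np.float64(0.019527441296553927)]
shoe long axis deg 7.847659241656309
rib long axis deg 6.9474751825446734
flange [[ 0.4244 -0.1516  0.012 ]
 [ 0.4497 -0.2357  0.012 ]
 [ 0.4821 -0.3502  0.012 ]]
bosshole [[ 0.4256 -0.1513  0.03  ]
 [ 0.4506 -0.235   0.03  ]
 [ 0.4832 -0.3493  0.03  ]]
vice 320 0.5581132057863586 -0.030654113579592687
vice 350 0.557976934273851 -0.12354664333732199
vice 380 0.5585447509564059 -0.21681128756814105
plank 0.1 0.18639650604914054 0.4128150701194849 0.08432810430133131
plank 0 0.1888570624659979 0.3191488899109124 0.0750028337040689
plank -0.1 0.21657721380104747 0.34646648416148246 0.06553471336706351
plank -0.2 0.24439145008500032 0.37541124231203654 0.05584959705248349
plank -0.3 0.19644444328677202 0.4016518249820746 0.04565713533315319
plank -0.4 0.30110590483846567 0.40081541158689765 0.037078012156121165
```

Request:
step_arm:
  series:
    - [10, 0, 45, 0, 0, 0.134, 0]
    - [20, -10, 45, 0, 0, 0.134, 0]
    - [25, -40, 0, 0, 0, 0.134, 0]
    - [25, -43, 0, 0, 0, 0.134, 0]
    - [20, -45, 0, 0, 0, 0, 0]
    - [15, -45, 0, 0, 0, 0, 0]
    - [13, -45, 0, 0, 0, 0, 0]
    - [13, -45, 0, 0, 0, 0, 0]
    - [13, -45, 0, 0, 0, 0, 0]
    - [13, -45, 0, 0, 0, 0, 0]
    - [12, -45, 0, 0, 0, 0, 0]
    - [12, -45, 0, 0, 0, 0, 0]
    - [12, -45, 0, 0, 0, 0, 0]
    - [0, -45, 0, 0, 0, 0, 0]
    - [0, -45, 0, 0, 0, 0, 0]
    - [0, -45, 0, 0, 0, 0, 0]
    - [0, 0, 0, 0, 0, 0, 0]
  force: 30

```text
clock: 1.8
tool_pos: [0.4491, -0.0662, 0.3279]
eef_rot: [-0.059, 0.998, -0.002, -0.001]
contact_force: [0.6, -0.7, 0.0]
opening: 1.003
finger_force: 0.0
```

Request:
step_arm:
  series:
    - [1, 4, -45, 0, 0, 0.01, 0]
    - [0, 4, -45, 0, 0, 0, 0]
    - [0, 0, -45, 0, 0, 0, 0]
    - [0, 0, -45, 0, 0, 0, 0]
    - [0, 0, 0, 0, 0, 0, 0]
    - [0, 0, 0, 0, 0, 0, 0]

```text
clock: 2.4
tool_pos: [0.451, -0.0503, 0.1487]
eef_rot: [-0.07, 0.998, 0.0, -0.001]
contact_force: [0.4, -0.5, -0.2]
opening: 1.003
finger_force: 0.0
```

```bash
cat >> h.py <<'E'
import sys
def crop(n,tag,u0,u1,v0,v1,f):
    p,d=snap(n); cv2.imwrite(f'pics/{tag}.png',cv2.resize(p[v0:v1,u0:u1],None,fx=f,fy=f,interpolation=cv2.INTER_CUBIC)); return p,d
def orange():
    p,d=snap('scene');hsv=cv2.cvtColor(p,cv2.COLOR_BGR2HSV)
    m=cv2.inRange(hsv,(8,120,120),(20,255,255));n,l,st,ce=cv2.connectedComponentsWithStats(m)
    P=cloud('scene',d);o=[]
    for i in range(1,n):
        if st[i,4]>60:
            q=P[l==i];o.append((st[i].tolist(),np.nanmedian(q,0).round(3).tolist()))
    return p,d,o
E
python3 - <<'E'
from h import *
p,d,o=orange();print(o);cv2.imwrite('pics/s1.png',cv2.resize(p[100:300,250:500],None,fx=3,fy=3))
z=np.load('scene0.npz');P=cloud('scene',z['d']);print(P[216,348])
print(r.get_state()['tool_pos'])
E
```

```text
[([90, 31, 37, 26, 366], [0.328, 1.331, 0.402]), ([42, 72, 27, 10, 79], [0.137, 1.479, 0.25]), ([0, 77, 32, 101, 1595], [-0.134, 0.68, 0.21]), ([333, 201, 28, 30, 425], [0.428, -0.067, 0.05])]
[ 0.43973876 -0.07020855  0.04879345]
[ 0.4520569  -0.05050283  0.14990128]
```

View pics/s1.png

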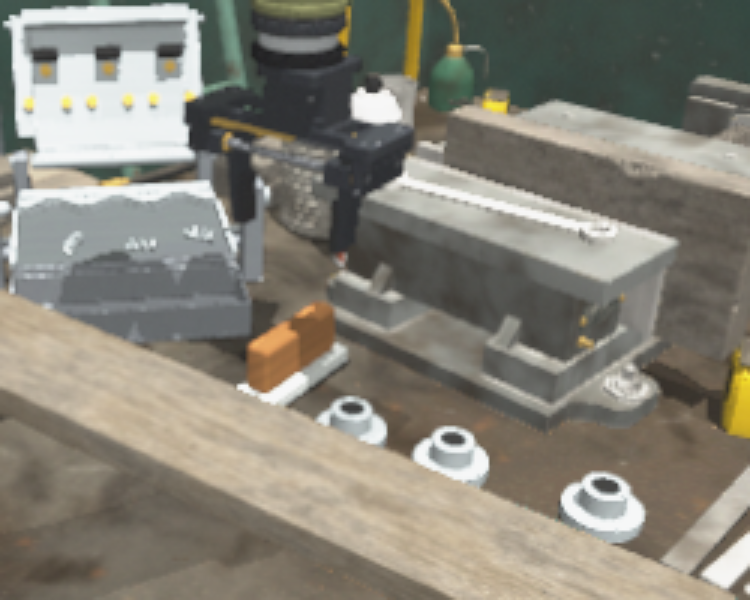

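The scraper's orange rib is still in place at full-image (347,215), the gripper is above it, and three chips are on the bed.

Request:
step_arm:
  series:
    - [-2, -8, -30, 0, 0, 0, 0]
    - [0, 0, -30, 0, 0, 0, 0]
    - [0, 0, -30, 0, 0, 0, 0]
    - [0, 0, -20, 0, 0, 0, 0]
    - [0, 0, -15, 0, 0, 0, 0]
    - [0, 0, 0, 0, 0, 0, 0]
    - [0, 0, 0, 0, 0, 0, 1]
    - [0, 0, 0, 0, 0, 0, 1]
    - [0, 0, 0, 0, 0, 0, 1]
    - [0, 0, 0, 0, 0, 0, 1]
    - [0, 0, 0, 0, 0, 0, 1]
    - [0, 0, 0, 0, 0, 0, 1]
  force: 40

```text
clock: 3.65
tool_pos: [0.4508, -0.0592, 0.0249]
eef_rot: [-0.07, 0.998, 0.0, -0.001]
contact_force: [-0.0, -1.2, 0.2]
opening: 0.48
finger_force: 0.0
```

Request:
step_arm:
  series:
    - [0, 0, 0, 0, 0, 0, 1]
    - [0, 0, 0, 0, 0, 0, 1]
    - [0, 0, 0, 0, 0, 0, 1]
    - [0, 0, 0, 0, 0, 0, 1]
    - [0, 0, 0, 0, 0, 0, 1]

```text
clock: 4.15
tool_pos: [0.4508, -0.0588, 0.0247]
eef_rot: [-0.07, 0.998, 0.001, -0.001]
contact_force: [0.9, 1.5, -0.0]
opening: 0.269
finger_force: 40.0
```

Request:
step_arm:
  series:
    - [0, 0, 30, 0, 0, 0, 1]
    - [0, 0, 40, 0, 0, 0, 1]
    - [0, 0, 40, 0, 0, 0, 1]
    - [0, 20, 40, 0, 0, -0.1, 1]
    - [13, 40, 0, 0, 0, -0.11, 1]
    - [13, 40, 0, 0, 0, -0.11, 1]
    - [13, 40, 0, 0, 0, -0.11, 1]
    - [13, 40, 0, 0, 0, -0.11, 1]
    - [13, 40, 0, 0, 0, -0.11, 1]
    - [13, 40, 0, 0, 0, -0.11, 1]
    - [10, 30, 0, 0, 0, 0, 1]
    - [0, 0, 0, 0, 0, 0, 1]
    - [0, 0, 0, 0, 0, 0, 1]
    - [0, 0, 0, 0, 0, 0, 1]

```text
clock: 5.55
tool_pos: [0.5381, 0.2286, 0.1742]
eef_rot: [0.306, 0.952, -0.001, -0.002]
contact_force: [-0.3, -0.7, -2.7]
opening: 0.274
finger_force: 40.0
```

```bash
cat >> h.py <<'E'
O=np.array([.488,.2335]);yaw=np.radians(54.5)
XA=np.array([np.cos(yaw),np.sin(yaw)]);YA=np.array([-XA[1],XA[0]])
def W(x,y): return O+x*XA+y*YA
def J(q): q=np.asarray(q)[...,:2]-O; return np.stack([q@XA,q@YA],-1)
def st(*tg):
    s=r.get_state();q=s['eef_rot'];a=np.degrees(2*np.arctan2(q[1],q[0]))-90
    print('t',round(s['clock'],2),'pos',(s['tool_pos']*1000).round(1),'jig',(J(s['tool_pos'])*1000).round(1),'ytool',round(a,2),'F',s['contact_force'].round(1),'op',round(s['opening'],3),'ff',s['finger_force'])
    for t in tg: print(' to jig',t,'shift mm',((W(t[0]/1000,t[1]/1000)-s['tool_pos'][:2])*1000).round(1))
E
python3 - <<'E'
from h import *
st((28,-43)); print(W(.1,0)-O)
crop('top','t1',140,310,85,240,3.8); st()
E
```

```text
t 5.55 pos [538.1 228.6 174.2] jig [ 25.1 -43.7] ytool 54.33 F [-0.3 -0.7 -2.7] op 0.274 ff 39.9997578933835
 to jig (28, -43) shift mm [1.1 2.8]
[0.0580703  0.08141155]
t 5.6 pos [538.3 228.5 174.4] jig [ 25.2 -43.9] ytool 54.31 F [ 0.1  0.3 -2.5] op 0.27 ff 39.99995696358383
```

View pics/t1.png

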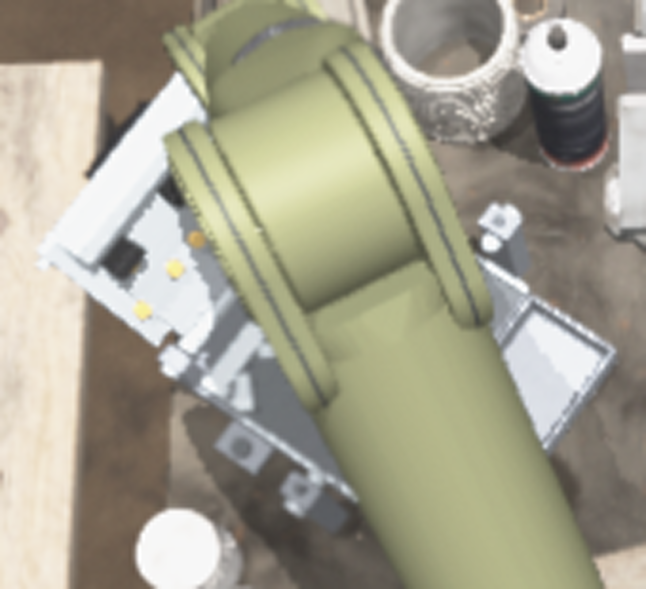

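The arm hides the bed here; the jig itself is unmoved. I'll lower the scraper to touch the bed.

Request:
step_arm:
  series:
    - [1, 3, -30, 0, 0, 0.003, 1]
    - [0, 0, -30, 0, 0, 0, 1]
    - [0, 0, -20, 0, 0, 0, 1]
    - [0, 0, -10, 0, 0, 0, 1]
    - [0, 0, -6, 0, 0, 0, 1]
    - [0, 0, -4, 0, 0, 0, 1]
    - [0, 0, -3, 0, 0, 0, 1]
    - [0, 0, 0, 0, 0, 0, 1]
    - [0, 0, 0, 0, 0, 0, 1]

```text
clock: 6.5
tool_pos: [0.5401, 0.234, 0.0724]
eef_rot: [0.304, 0.953, 0.001, -0.001]
contact_force: [0.1, -0.3, -2.6]
opening: 0.266
finger_force: 40.0
```

Request:
step_arm:
  series:
    - [0, 0, -2, 0, 0, 0, 1]
    - [0, 0, -1, 0, 0, 0, 1]
    - [0, 0, 0, 0, 0, 0, 1]
    - [0, 0, 0, 0, 0, 0, 1]

```text
clock: 6.9
tool_pos: [0.5402, 0.2341, 0.0698]
eef_rot: [0.304, 0.953, 0.001, -0.001]
contact_force: [-1.7, -0.5, 5.9]
opening: 0.268
finger_force: 40.0
```

Request:
step_arm:
  series:
    - [-4.6, -6.5, 0, 0, 0, 0, 1]
    - [-4.6, -6.5, 0, 0, 0, 0, 1]
    - [-4.6, -6.5, 0, 0, 0, 0, 1]
    - [-4.6, -6.5, 0, 0, 0, 0, 1]
    - [-4.6, -6.5, 0, 0, 0, 0, 1]
    - [-4.6, -6.5, 0, 0, 0, 0, 1]
    - [-4.6, -6.5, 0, 0, 0, 0, 1]
    - [-4.6, -6.5, 0, 0, 0, 0, 1]

```text
clock: 7.7
tool_pos: [0.5048, 0.1833, 0.0699]
eef_rot: [0.304, 0.953, 0.003, 0.001]
contact_force: [3.4, 4.3, 6.3]
opening: 0.266
finger_force: 40.0
```

```bash
python3 -c "
from h import *
st()"
```

```text
t 7.7 pos [504.8 183.3  69.9] jig [-31.1 -42.9] ytool 54.63 F [3.4 4.3 6.3] op 0.266 ff 40.00034057535231
```

Request:
step_arm:
  series:
    - [-4.6, -6.5, 0, 0, 0, 0, 1]
    - [-4.6, -6.5, 0, 0, 0, 0, 1]
    - [-4.6, -6.5, 0, 0, 0, 0, 1]
    - [-4.6, -6.5, 0, 0, 0, 0, 1]
    - [-4.6, -6.5, 0, 0, 0, 0, 1]
    - [-4.6, -6.5, 0, 0, 0, 0, 1]
    - [-2.5, -3.5, 0, 0, 0, 0, 1]
    - [0, 0, 0, 0, 0, 0, 1]
    - [0, 0, 0, 0, 0, 0, 1]
    - [0, 0, 0, 0, 0, 0, 1]

```text
clock: 8.7
tool_pos: [0.4739, 0.1395, 0.0697]
eef_rot: [0.304, 0.953, 0.002, -0.0]
contact_force: [0.9, 2.2, 7.7]
opening: 0.271
finger_force: 40.0
```

```bash
python3 -c "
from h import *
st((30,43),(28,43))
crop('scene','s2',240,380,140,240,5)"
```

```text
t 8.7 pos [473.9 139.5  69.7] jig [-84.7 -43.1] ytool 54.59 F [0.9 2.2 7.7] op 0.271 ff 40.0187443010509
 to jig (30, 43) shift mm [ -3.4 143.4]
 to jig (28, 43) shift mm [ -4.6 141.7]
```

View pics/s2.png

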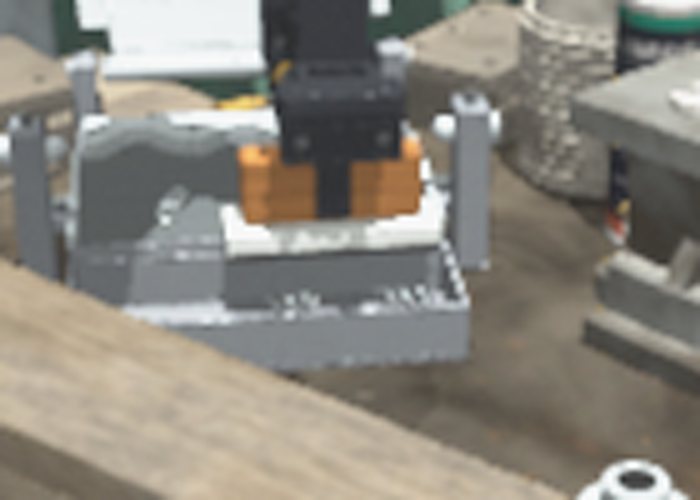

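Two chips now lie in the tray, at crop (300,300) and (410,295). The third is still on the bed at (175,205), so I'll make the second pass.

Request:
step_arm:
  series:
    - [0, 0, 20, 0, 0, 0, 1]
    - [0, 0, 20, 0, 0, 0, 1]
    - [-1, 35, 0, 0, 0, 0, 1]
    - [-1, 35, 0, 0, 0, 0, 1]
    - [-1, 36, 0, 0, 0, 0, 1]
    - [-1.5, 36, 0, 0, 0, 0, 1]
    - [0, 0, 0, 0, 0, 0, 1]
    - [0, 0, -20, 0, 0, 0, 1]
    - [0, 0, -13, 0, 0, 0, 1]
    - [0, 0, -4, 0, 0, 0, 1]
    - [0, 0, -3, 0, 0, 0, 1]
    - [0, 0, 0, 0, 0, 0, 1]
    - [0, 0, 0, 0, 0, 0, 1]

```text
clock: 10.05
tool_pos: [0.4667, 0.279, 0.0698]
eef_rot: [0.305, 0.952, -0.001, -0.002]
contact_force: [-5.2, -3.0, 9.9]
opening: 0.269
finger_force: 40.0
```

```bash
python3 -c "
from h import *
st((-85,43))"
```

```text
t 10.05 pos [466.7 279.   69.8] jig [24.6 43.8] ytool 54.54 F [-5.2 -3.   9.9] op 0.269 ff 40.00108019448817
 to jig (-85, 43) shift mm [-63.1 -89.7]
```

Request:
step_arm:
  series:
    - [-4.8, -6.9, 0, 0, 0, 0, 1]
    - [-4.8, -6.9, 0, 0, 0, 0, 1]
    - [-4.8, -6.9, 0, 0, 0, 0, 1]
    - [-4.8, -6.9, 0, 0, 0, 0, 1]
    - [-4.8, -6.9, 0, 0, 0, 0, 1]
    - [-4.8, -6.9, 0, 0, 0, 0, 1]
    - [-4.8, -6.9, 0, 0, 0, 0, 1]
    - [-4.8, -6.9, 0, 0, 0, 0, 1]
    - [-4.8, -6.9, 0, 0, 0, 0, 1]
    - [-4.8, -6.9, 0, 0, 0, 0, 1]
    - [-4.8, -6.9, 0, 0, 0, 0, 1]
    - [-4.8, -6.9, 0, 0, 0, 0, 1]
    - [-4.8, -6.9, 0, 0, 0, 0, 1]
    - [0, 0, 0, 0, 0, 0, 1]
    - [0, 0, 0, 0, 0, 0, 1]
    - [0, 0, 0, 0, 0, 0, 1]
    - [0, 0, 25, 0, 0, 0, 1]
    - [0, 0, 25, 0, 0, 0, 1]
    - [0, 0, 30, 0, 0, 0, 1]
    - [0, 0, 0, 0, 0, 0, 1]

```text
clock: 12.05
tool_pos: [0.4064, 0.1908, 0.151]
eef_rot: [0.305, 0.952, 0.002, -0.0]
contact_force: [-0.1, 0.7, -3.0]
opening: 0.267
finger_force: 40.0
```

```bash
python3 -c "
from h import *
st()
crop('scene','s3',240,380,140,240,5)"
```

```text
t 12.05 pos [406.4 190.8 151. ] jig [-82.2  41.6] ytool 54.52 F [-0.1  0.7 -3. ] op 0.267 ff 39.99990038573742
```

View pics/s3.png

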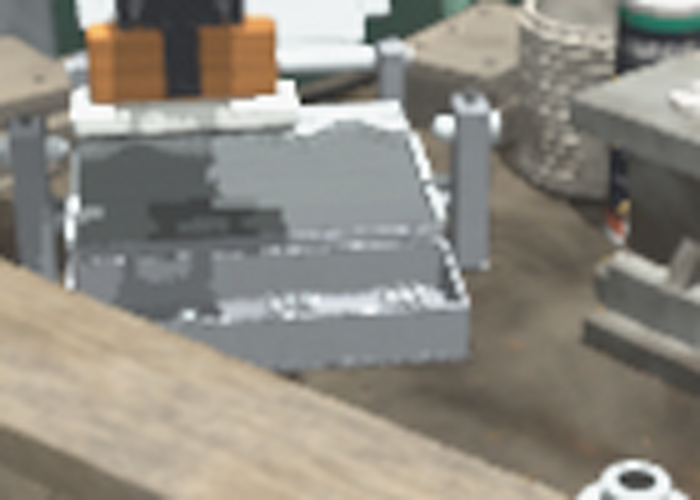

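Request:
step_arm:
  series:
    - [0, 0, 25, 0, 0, 0, 1]
    - [5, -30, 0, 0, 0, 0.12, 1]
    - [6, -35, 0, 0, 0, 0.12, 1]
    - [6, -35, 0, 0, 0, 0.13, 1]
    - [7, -35, 0, 0, 0, 0.13, 1]
    - [7, -35, 0, 0, 0, 0.13, 1]
    - [7, -35, 0, 0, 0, 0.13, 1]
    - [6, -31, 0, 0, 0, 0, 1]
    - [0, 0, -40, 0, 0, 0, 1]
    - [0, 0, -40, 0, 0, 0, 1]
    - [0, 0, -35, 0, 0, 0, 1]
    - [0, 0, -20, 0, 0, 0, 1]
    - [0, 0, -10, 0, 0, 0, 1]
    - [0, 0, -3, 0, 0, 0, 1]
    - [0, 0, 0, 0, 0, 0, 1]
    - [0, 0, 0, 0, 0, 0, 1]

```text
clock: 13.7
tool_pos: [0.4477, -0.0444, 0.0247]
eef_rot: [-0.071, 0.997, 0.0, -0.004]
contact_force: [-0.8, -0.7, -2.5]
opening: 0.268
finger_force: 40.0
```

Request:
step_arm:
  series:
    - [0, 0, -1, 0, 0, 0, 1]
    - [0, 0, -1, 0, 0, 0, 1]
    - [0, 0, 0, 0, 0, 0, 1]

```text
clock: 14.0
tool_pos: [0.4481, -0.0444, 0.0245]
eef_rot: [-0.071, 0.997, 0.0, -0.002]
contact_force: [-3.4, 1.6, 21.4]
opening: 0.267
finger_force: 40.0
```

Request:
step_arm:
  series:
    - [0, 0, 1, 0, 0, 0, 1]
    - [0, 0, 0, 0, 0, 0, 0.3]
    - [0, 0, 0, 0, 0, 0, 0.2]
    - [0, 0, 0, 0, 0, 0, 0.2]
    - [0, 0, 0, 0, 0, 0, 0.2]
    - [0, 0, 0, 0, 0, 0, 0.2]
    - [0, 0, 20, 0, 0, 0, 0.2]
    - [0, 0, 40, 0, 0, 0, 0.2]
    - [0, 0, 40, 0, 0, 0, 0.3]
    - [0, -20, 40, 0, 0, 0.1, 0.3]
    - [0, -40, 0, 0, 0, 0.12, 0.35]
    - [0, -40, 0, 0, 0, 0, 0.35]
    - [0, 0, 0, 0, 0, 0, 0.35]
    - [0, 0, 0, 0, 0, 0, 0.35]

```text
clock: 15.4
tool_pos: [0.4495, -0.1453, 0.1646]
eef_rot: [-0.179, 0.984, 0.0, -0.002]
contact_force: [-0.2, 0.0, 1.1]
opening: 0.652
finger_force: 0.0
```

Run:
```python
from h import *
st()
p,d=snap('top'); a=cv2.resize(p[85:240,140:310],None,fx=3.0,fy=3.0,interpolation=cv2.INTER_CUBIC)
q,e=snap('scene'); b=cv2.resize(q[180:280,310:470],None,fx=2.4,fy=2.4,interpolation=cv2.INTER_CUBIC)
c=np.zeros((a.shape[0]+0,800,3),np.uint8);c[:,:a.shape[1]]=a[:, :];w=min(290,b.shape[1]);c[:b.shape[0],a.shape[1]:a.shape[1]+w]=b[:,:w]
cv2.imwrite('pics/m1.png',c)
```

```text
t 15.4 pos [ 449.5 -145.3  164.6] jig [-330.8 -188.6] ytool 110.57 F [-0.2  0.   1.1] op 0.652 ff 0.0
```

View pics/m1.png

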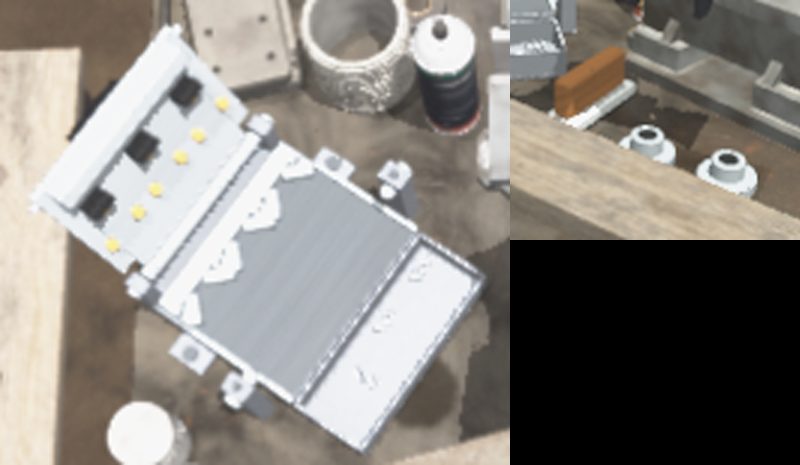

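All three curls are now in the tray at crop (420,265), (383,318) and (367,375), the bed is clear and the scraper stands on the bench. Next is the first flange.

Request:
step_arm:
  series:
    - [-14, -6, -30, 0, 0, 0, 0.35]
    - [-10.5, 0, -40, 0, 0, 0, 0.35]
    - [0, 0, -40, 0, 0, 0, 0.35]
    - [0, 0, -25, 0, 0, 0, 0.35]
    - [0, 0, -13, 0, 0, 0, 0.35]
    - [0, 0, 0, 0, 0, 0, 0.35]
    - [0, 0, 0, 0, 0, 0, 1]
    - [0, 0, 0, 0, 0, 0, 1]
    - [0, 0, 0, 0, 0, 0, 1]
    - [0, 0, 0, 0, 0, 0, 1]
    - [0, 0, 0, 0, 0, 0, 1]
    - [0, 0, 0, 0, 0, 0, 1]

```text
clock: 16.7
tool_pos: [0.4259, -0.1503, 0.0176]
eef_rot: [-0.18, 0.984, 0.0, -0.001]
contact_force: [0.7, 1.6, 7.8]
opening: 0.366
finger_force: 40.0
```

```bash
python3 -c "
from h import *
st((25,-72),(25,0),(25,72));print(r.get_state()['q'].round(2))"
```

```text
t 16.7 pos [ 425.9 -150.3   17.6] jig [-348.5 -172.3] ytool 110.73 F [0.7 1.6 7.8] op 0.366 ff 40.00218629837036
 to jig (25, -72) shift mm [135.2 362.3]
 to jig (25, 0) shift mm [ 76.6 404.1]
 to jig (25, 72) shift mm [ 18.  445.9]
[ 0.28  0.92 -0.06  2.22  1.37  0.05  0.8 ]
```

Request:
step_arm:
  series:
    - [0, 0, 15, 0, 0, 0, 1]
    - [0, 0, 40, 0, 0, 0, 1]
    - [0, 0, 45, 0, 0, 0, 1]
    - [0, 20, 45, 0, 0, 0, 1]
    - [2, 40, 0, 0, 0, 0.1, 1]
    - [2, 43, 0, 0, 0, 0.1, 1]
    - [2, 43, 0, 0, 0, 0.1, 1]
    - [2, 43, 0, 0, 0, 0.1, 1]
    - [2, 43, 0, 0, 0, 0.1, 1]
    - [2, 43, 0, 0, 0, 0.09, 1]
    - [2, 43, 0, 0, 0, 0, 1]
    - [2, 43, 0, 0, 0, 0, 1]
    - [2, 43, 0, 0, 0, 0, 1]
    - [0, 42, 0, 0, 0, 0, 1]
    - [0, 0, 0, 0, 0, 0, 1]
    - [0, 0, 0, 0, 0, 0, 1]

```text
clock: 18.3
tool_pos: [0.4428, 0.2958, 0.1616]
eef_rot: [-0.459, 0.888, -0.0, -0.002]
contact_force: [-0.5, -0.4, -1.9]
opening: 0.361
finger_force: 40.0
```

```bash
python3 -c "
from h import *
st((25,72));print(r.get_state()['q'].round(2), r.get_state()['eef_rot'].round(3))
crop('scene','s4',240,380,130,230,5)"
```

```text
t 18.3 pos [442.8 295.8 161.6] jig [24.5 72.9] ytool 144.65 F [-0.5 -0.4 -1.9] op 0.361 ff 39.99895691871643
 to jig (25, 72) shift mm [ 1.1 -0.1]
[-0.23  0.79 -0.77  1.9   0.77  0.79  1.1 ] [-0.459  0.888 -0.    -0.002]
```

View pics/s4.png

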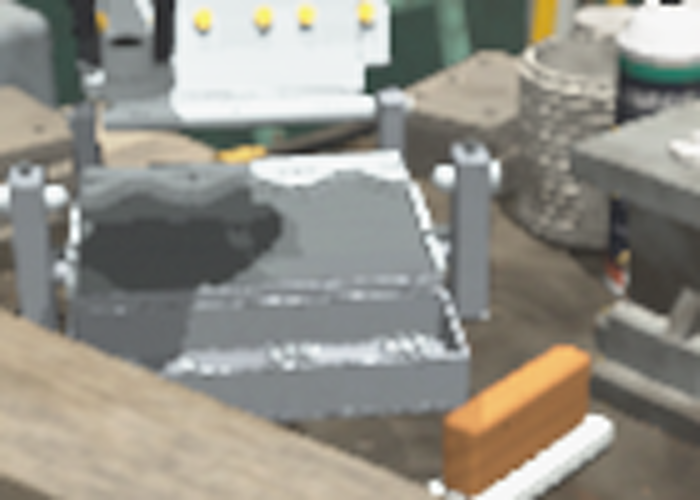

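The bed and V notches are empty and clear. The flange is held above this crop and reads −1.9 N, so I'll lower it.

Request:
step_arm:
  series:
    - [1, 0, -30, 0, 0, 0, 1]
    - [0, 0, -30, 0, 0, 0, 1]
    - [0, 0, -25, 0, 0, 0, 1]
    - [0, 0, -9, 0, 0, 0, 1]
    - [0, 0, -4, 0, 0, 0, 1]
    - [0, 0, 0, 0, 0, 0, 1]
    - [0, 0, 0, 0, 0, 0, 1]

```text
clock: 19.05
tool_pos: [0.445, 0.2959, 0.0648]
eef_rot: [-0.458, 0.889, -0.0, -0.001]
contact_force: [0.9, -0.1, -2.0]
opening: 0.364
finger_force: 40.0
```

Request:
step_arm:
  series:
    - [0, 0, -1.5, 0, 0, 0, 1]
    - [0, 0, -1, 0, 0, 0, 1]
    - [0, 0, 0, 0, 0, 0, 1]

```text
clock: 19.35
tool_pos: [0.445, 0.296, 0.0626]
eef_rot: [-0.458, 0.889, -0.0, -0.001]
contact_force: [-0.5, -1.8, 7.2]
opening: 0.363
finger_force: 40.0
```

Request:
step_arm:
  series:
    - [0, 0, 0, 0, 0, 0, 0.5]
    - [0, 0, 0, 0, 0, 0, 0.45]
    - [0, 0, 0, 0, 0, 0, 0.45]
    - [0, 0, 20, 0, 0, 0, 0.45]
    - [0, 0, 20, 0, 0, 0, 0.5]
    - [-11, -15, 0, 0, 0, 0, 1]
    - [-10, -14, 0, 0, 0, 0, 1]
    - [0, 0, 0, 0, 0, 0, 1]
    - [0, 0, 0, 0, 0, 0, 1]
    - [0, 0, -20, 0, 0, 0, 1]
    - [0, 0, -20, 0, 0, 0, 1]
    - [0, 0, -2, 0, 0, 0, 1]
    - [0, 0, 0, 0, 0, 0, 1]

```text
clock: 20.65
tool_pos: [0.4236, 0.2675, 0.0591]
eef_rot: [-0.459, 0.889, -0.0, -0.002]
contact_force: [-1.1, 0.1, -0.5]
opening: 0.004
finger_force: 0.0
```

```bash
python3 -c "
from h import *
st((19,72))"
```

```text
t 20.65 pos [423.6 267.5  59.1] jig [-9.7 72.2] ytool 144.59 F [-1.1  0.1 -0.5] op 0.004 ff 0.0
 to jig (19, 72) shift mm [16.8 23.3]
```

Push along jig +x.

Request:
step_arm:
  series:
    - [3.5, 4.9, 0, 0, 0, 0, 1]
    - [3.5, 4.9, 0, 0, 0, 0, 1]
    - [3.5, 4.9, 0, 0, 0, 0, 1]
    - [2.3, 3.3, 0, 0, 0, 0, 1]
    - [1.7, 2.4, 0, 0, 0, 0, 1]
    - [1.2, 1.6, 0, 0, 0, 0, 1]
    - [0.6, 0.8, 0, 0, 0, 0, 1]
    - [0, 0, 0, 0, 0, 0, 1]

```text
clock: 21.45
tool_pos: [0.4398, 0.2895, 0.0593]
eef_rot: [-0.458, 0.889, -0.0, -0.001]
contact_force: [-1.2, -1.5, -0.1]
opening: 0.004
finger_force: 0.4
```

```bash
python3 -c "
from h import *
st((19,72))"
```

```text
t 21.45 pos [439.8 289.5  59.3] jig [17.6 71.8] ytool 144.56 F [-1.2 -1.5 -0.1] op 0.004 ff 0.4395323828794062
 to jig (19, 72) shift mm [0.6 1.3]
```

Request:
step_arm:
  series:
    - [0.6, 0.8, 0, 0, 0, 0, 1]
    - [0.6, 0.8, 0, 0, 0, 0, 1]
    - [0.6, 0.8, 0, 0, 0, 0, 1]
    - [0, 0, 0, 0, 0, 0, 1]

```text
clock: 21.85
tool_pos: [0.4417, 0.2921, 0.0593]
eef_rot: [-0.458, 0.889, -0.0, -0.001]
contact_force: [-0.0, -0.9, -0.1]
opening: 0.003
finger_force: 0.4
```

```bash
python3 -c "
from h import *
st((19,72))"
```

```text
t 21.85 pos [441.7 292.1  59.3] jig [20.9 71.7] ytool 144.56 F [-0.  -0.9 -0.1] op 0.003 ff 0.350692915963009
 to jig (19, 72) shift mm [-1.3 -1.3]
```

Request:
step_arm:
  series:
    - [0.6, 0.8, 0, 0, 0, 0, 1]
    - [0.6, 0.8, 0, 0, 0, 0, 1]
    - [0, 0, 0, 0, 0, 0, 1]

```text
clock: 22.15
tool_pos: [0.4421, 0.2926, 0.0592]
eef_rot: [-0.458, 0.889, -0.001, -0.002]
contact_force: [-4.0, -3.7, 3.4]
opening: 0.006
finger_force: 2.4
```

```bash
python3 -c "
from h import *
st((19,72))
crop('scene','s5',235,315,140,200,9)"
```

```text
t 22.15 pos [442.1 292.6  59.2] jig [21.4 71.7] ytool 144.56 F [-4.  -3.7  3.4] op 0.006 ff 2.353103942987218
 to jig (19, 72) shift mm [-1.7 -1.8]
```

View pics/s5.png

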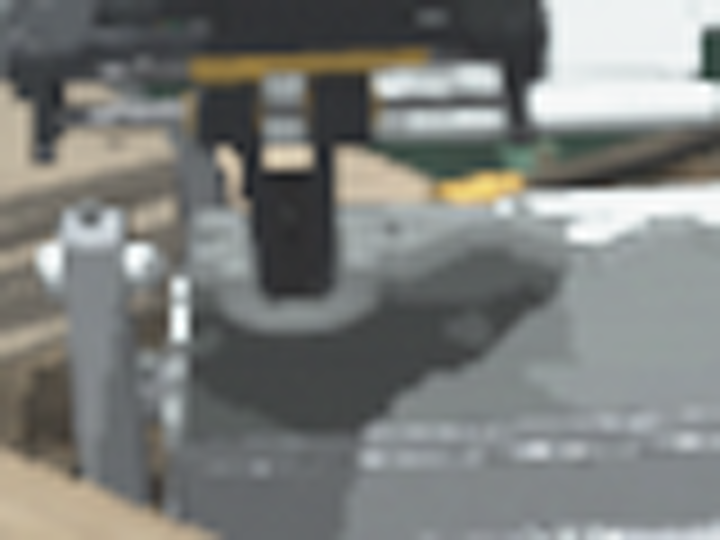

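The flange's front rim shows at crop (300,325), nested in the left notch with the fingers against its boss. The push force rose to 5.5 N with the tool stalled. I'll give it one last nudge, then fetch flange 1.

Request:
step_arm:
  series:
    - [0.6, 0.8, 0, 0, 0, 0, 1]
    - [0, 0, 0, 0, 0, 0, 1]
    - [-6, -8, 0, 0, 0, 0, 1]
    - [0, 0, 40, 0, 0, 0, 1]
    - [0, 0, 40, 0, 0, 0, 1]
    - [0, -25, 25, 0, 0, -0.1, 1]
    - [1, -45, 0, 0, 0, -0.1, 0.4]
    - [1, -45, 0, 0, 0, -0.1, 0.4]
    - [1, -45, 0, 0, 0, -0.1, 0.4]
    - [1, -45, 0, 0, 0, -0.1, 0.4]
    - [2, -45, 0, 0, 0, -0.09, 0.4]
    - [2, -45, 0, 0, 0, 0, 0.4]
    - [2, -45, 0, 0, 0, 0, 0.4]
    - [2, -45, 0, 0, 0, 0, 0.4]
    - [2, -45, 0, 0, 0, 0, 0.4]
    - [0, -45, 0, 0, 0, 0, 0.4]
    - [0, -45, 0, 0, 0, 0, 0.4]
    - [0, 0, 0, 0, 0, 0, 0.4]
    - [0, 0, 0, 0, 0, 0, 0.4]

```text
clock: 24.1
tool_pos: [0.4518, -0.2348, 0.1643]
eef_rot: [-0.179, 0.984, 0.0, -0.0]
contact_force: [-0.8, 0.9, -0.1]
opening: 0.594
finger_force: 0.0
```

```bash
cat >> h.py <<'E'
def bosses(th=.0):
    """ring circles of flanges still on bench, scene view: whitish blobs -> centre at z=.03 via dark hole"""
    p,d=snap('top');P=cloud('top',d)
    m=((P[...,2]>.023)&(P[...,2]<.037)&(P[...,0]>.38)&(P[...,0]<.53)&(P[...,1]<-.1)&(P[...,1]>-.42)).astype(np.uint8)
    n,l,s,c=cv2.connectedComponentsWithStats(m)
    for i in range(1,n):
        if s[i,4]>30: print('boss',s[i,4],P[l==i].mean(0).round(4))
E
python3 -c "
from h import *
st();bosses()"
```

```text
t 24.1 pos [ 451.8 -234.8  164.3] jig [-402.2 -242.5] ytool 110.58 F [-0.8  0.9 -0.1] op 0.594 ff 0.0
boss 84 [ 0.4826 -0.3484  0.0307]
boss 66 [ 0.4469 -0.2345  0.0299]
boss 45 [ 0.4088 -0.393   0.0345]
```

Flange 1 is at about (0.4505, −0.235). I'm descending onto it.

Request:
step_arm:
  series:
    - [-1.5, -0.5, -40, 0, 0, 0, 0.35]
    - [0, 0, -40, 0, 0, 0, 0.35]
    - [0, 0, -40, 0, 0, 0, 0.35]
    - [0, 0, -18, 0, 0, 0, 0.35]
    - [0, 0, -9, 0, 0, 0, 0.35]
    - [0, 0, 0, 0, 0, 0, 0.35]
    - [0, 0, 0, 0, 0, 0, 1]
    - [0, 0, 0, 0, 0, 0, 1]
    - [0, 0, 0, 0, 0, 0, 1]
    - [0, 0, 0, 0, 0, 0, 1]
    - [0, 0, 0, 0, 0, 0, 1]
    - [0, 0, 0, 0, 0, 0, 1]

```text
clock: 25.35
tool_pos: [0.4504, -0.2345, 0.0182]
eef_rot: [-0.18, 0.984, -0.0, -0.001]
contact_force: [-0.9, -0.5, 5.9]
opening: 0.365
finger_force: 40.0
```

```bash
python3 -c "
from h import *
st((25,0));print(r.get_state()['q'].round(2))"
```

```text
t 25.35 pos [ 450.4 -234.5   18.2] jig [-402.8 -241.1] ytool 110.74 F [-0.9 -0.5  5.9] op 0.365 ff 40.0014728307724
 to jig (25, 0) shift mm [ 52.1 488.3]
[ 0.63  0.95 -0.41  2.04  1.06  0.38  1.29]
```

Request:
step_arm:
  series:
    - [0, 0, 15, 0, 0, 0, 1]
    - [0, 0, 40, 0, 0, 0, 1]
    - [0, 0, 45, 0, 0, 0, 1]
    - [0, 20, 44, 0, 0, 0, 1]
    - [3, 40, 0, 0, 0, 0.1, 1]
    - [5, 43, 0, 0, 0, 0.1, 1]
    - [5, 43, 0, 0, 0, 0.1, 1]
    - [5, 43, 0, 0, 0, 0.1, 1]
    - [5, 43, 0, 0, 0, 0.1, 1]
    - [5, 43, 0, 0, 0, 0.09, 1]
    - [5, 43, 0, 0, 0, 0, 1]
    - [5, 43, 0, 0, 0, 0, 1]
    - [5, 43, 0, 0, 0, 0, 1]
    - [5, 43, 0, 0, 0, 0, 1]
    - [4, 41, 0, 0, 0, 0, 1]
    - [0, 0, 0, 0, 0, 0, 1]
    - [0, 0, 0, 0, 0, 0, 1]

```text
clock: 27.05
tool_pos: [0.5013, 0.2543, 0.1611]
eef_rot: [-0.459, 0.888, -0.0, -0.002]
contact_force: [1.1, 0.1, -1.2]
opening: 0.361
finger_force: 40.0
```

```bash
python3 -c "
from h import *
st((25,0))"
```

```text
t 27.05 pos [501.3 254.3 161.1] jig [24.6  1.3] ytool 144.67 F [ 1.1  0.1 -1.2] op 0.361 ff 39.999457597732544
 to jig (25, 0) shift mm [ 1.3 -0.4]
```

Request:
step_arm:
  series:
    - [1, -0.5, -30, 0, 0, 0, 1]
    - [0, 0, -30, 0, 0, 0, 1]
    - [0, 0, -25, 0, 0, 0, 1]
    - [0, 0, -8, 0, 0, 0, 1]
    - [0, 0, -3, 0, 0, 0, 1]
    - [0, 0, -1, 0, 0, 0, 1]
    - [0, 0, 0, 0, 0, 0, 1]

```text
clock: 27.75
tool_pos: [0.5035, 0.2534, 0.0653]
eef_rot: [-0.458, 0.889, -0.0, -0.001]
contact_force: [0.4, 0.5, -1.8]
opening: 0.366
finger_force: 40.0
```

Request:
step_arm:
  series:
    - [0, 0, -1.5, 0, 0, 0, 1]
    - [0, 0, -1, 0, 0, 0, 1]
    - [0, 0, 0, 0, 0, 0, 1]

```text
clock: 28.05
tool_pos: [0.5034, 0.2536, 0.0632]
eef_rot: [-0.458, 0.889, -0.001, -0.001]
contact_force: [-0.4, -1.3, 7.0]
opening: 0.364
finger_force: 40.0
```

Request:
step_arm:
  series:
    - [0, 0, 0, 0, 0, 0, 0.5]
    - [0, 0, 0, 0, 0, 0, 0.45]
    - [0, 0, 0, 0, 0, 0, 0.45]
    - [0, 0, 20, 0, 0, 0, 0.45]
    - [0, 0, 20, 0, 0, 0, 0.5]
    - [-11, -15, 0, 0, 0, 0, 1]
    - [-10, -14, 0, 0, 0, 0, 1]
    - [0, 0, 0, 0, 0, 0, 1]
    - [0, 0, 0, 0, 0, 0, 1]
    - [0, 0, -20, 0, 0, 0, 1]
    - [0, 0, -20, 0, 0, 0, 1]
    - [0, 0, -3, 0, 0, 0, 1]
    - [3.5, 4.9, 0, 0, 0, 0, 1]
    - [3.5, 4.9, 0, 0, 0, 0, 1]
    - [3.5, 4.9, 0, 0, 0, 0, 1]
    - [2.3, 3.3, 0, 0, 0, 0, 1]
    - [1.7, 2.4, 0, 0, 0, 0, 1]
    - [1.2, 1.6, 0, 0, 0, 0, 1]
    - [0, 0, 0, 0, 0, 0, 1]

```text
clock: 29.95
tool_pos: [0.4978, 0.2465, 0.0589]
eef_rot: [-0.458, 0.889, -0.0, -0.001]
contact_force: [-0.3, -1.1, 0.4]
opening: 0.008
finger_force: 0.1
```

```bash
python3 -c "
from h import *
st((22,0))"
```

```text
t 29.95 pos [497.8 246.5  58.9] jig [16.3 -0.4] ytool 144.55 F [-0.3 -1.1  0.4] op 0.008 ff 0.09634342740616429
 to jig (22, 0) shift mm [3.  4.9]
```

Request:
step_arm:
  series:
    - [1, 1.4, 0, 0, 0, 0, 1]
    - [0.8, 1.1, 0, 0, 0, 0, 1]
    - [0.6, 0.8, 0, 0, 0, 0, 1]
    - [0.6, 0.8, 0, 0, 0, 0, 1]
    - [0.6, 0.8, 0, 0, 0, 0, 1]
    - [0, 0, 0, 0, 0, 0, 1]

```text
clock: 30.55
tool_pos: [0.5007, 0.2505, 0.0587]
eef_rot: [-0.458, 0.889, -0.001, -0.002]
contact_force: [-2.1, -3.0, 3.5]
opening: 0.008
finger_force: 2.1
```

```bash
python3 -c "
from h import *
st((22,0))"
```

```text
t 30.55 pos [500.7 250.5  58.7] jig [21.2 -0.5] ytool 144.56 F [-2.1 -3.   3.5] op 0.008 ff 2.1454761960012547
 to jig (22, 0) shift mm [0.1 0.9]
```

Request:
step_arm:
  series:
    - [0.8, 1.1, 0, 0, 0, 0, 1]
    - [0, 0, 0, 0, 0, 0, 1]
    - [-6, -9, 0, 0, 0, 0, 1]
    - [0, 0, 40, 0, 0, 0, 1]
    - [0, 0, 40, 0, 0, 0, 1]
    - [0, -25, 25, 0, 0, -0.1, 1]
    - [0, -45, 0, 0, 0, -0.1, 0.4]
    - [-1, -45, 0, 0, 0, -0.1, 0.4]
    - [-1, -45, 0, 0, 0, -0.1, 0.4]
    - [-1, -45, 0, 0, 0, -0.1, 0.4]
    - [-1, -45, 0, 0, 0, -0.09, 0.4]
    - [-1, -45, 0, 0, 0, 0, 0.4]
    - [-1, -45, 0, 0, 0, 0, 0.4]
    - [-1, -45, 0, 0, 0, 0, 0.4]
    - [-1, -45, 0, 0, 0, 0, 0.4]
    - [-1, -45, 0, 0, 0, 0, 0.4]
    - [-1, -45, 0, 0, 0, 0, 0.4]
    - [-2, -45, 0, 0, 0, 0, 0.4]
    - [0, -27, 0, 0, 0, 0, 0.4]
    - [0, 0, 0, 0, 0, 0, 0.4]

```text
clock: 32.55
tool_pos: [0.4829, -0.3548, 0.1631]
eef_rot: [-0.176, 0.984, -0.002, -0.001]
contact_force: [-0.4, -0.1, -0.3]
opening: 0.601
finger_force: 0.0
```

```bash
python3 -c "
from h import *
st();bosses()"
```

```text
t 32.55 pos [ 482.9 -354.8  163.1] jig [-481.9 -337.5] ytool 110.25 F [-0.4 -0.1 -0.3] op 0.601 ff 0.0
boss 56 [ 0.4789 -0.351   0.0311]
boss 124 [ 0.4025 -0.3994  0.034 ]
```

Request:
step_arm:
  series:
    - [0, 2, -40, 0, 0, 0, 0.35]
    - [0, 0, -40, 0, 0, 0, 0.35]
    - [0, 0, -30, 0, 0, 0, 0.35]
    - [0, 0, 0, 0, 0, 0, 0.35]
    - [0, 0, 0, 0, 0, 0, 0.35]

```text
clock: 33.1
tool_pos: [0.4849, -0.3452, 0.0545]
eef_rot: [-0.181, 0.983, 0.001, -0.001]
contact_force: [-0.3, -1.2, 1.4]
opening: 0.651
finger_force: 0.0
```

Request:
step_arm:
  series:
    - [-2, -4.5, -20, 0, 0, 0, 0.35]
    - [0, 0, -17, 0, 0, 0, 0.35]
    - [0, 0, 0, 0, 0, 0, 0.35]
    - [0, 0, 0, 0, 0, 0, 1]
    - [0, 0, 0, 0, 0, 0, 1]
    - [0, 0, 0, 0, 0, 0, 1]
    - [0, 0, 0, 0, 0, 0, 1]
    - [0, 0, 0, 0, 0, 0, 1]
    - [0, 0, 0, 0, 0, 0, 1]

```text
clock: 34.0
tool_pos: [0.4824, -0.3509, 0.0176]
eef_rot: [-0.18, 0.984, 0.0, -0.001]
contact_force: [-0.5, 2.1, 5.1]
opening: 0.365
finger_force: 40.0
```

```bash
python3 -c "
from h import *
st((25,-72))"
```

```text
t 34.0 pos [ 482.4 -350.9   17.6] jig [-479.  -334.8] ytool 110.77 F [-0.5  2.1  5.1] op 0.365 ff 40.00168561935425
 to jig (25, -72) shift mm [ 78.7 562.9]
```

Request:
step_arm:
  series:
    - [0, 0, 15, 0, 0, 0, 1]
    - [0, 0, 40, 0, 0, 0, 1]
    - [0, 0, 45, 0, 0, 0, 1]
    - [0, 23, 44, 0, 0, 0, 1]
    - [0, 45, 0, 0, 0, 0.1, 1]
    - [0, 45, 0, 0, 0, 0.1, 1]
    - [0, 45, 0, 0, 0, 0.1, 1]
    - [0, 45, 0, 0, 0, 0.1, 1]
    - [0, 45, 0, 0, 0, 0.1, 1]
    - [0, 45, 0, 0, 0, 0.09, 1]
    - [0, 45, 0, 0, 0, 0, 1]
    - [0, 45, 0, 0, 0, 0, 1]
    - [15, 45, 0, 0, 0, 0, 1]
    - [16, 45, 0, 0, 0, 0, 1]
    - [16, 45, 0, 0, 0, 0, 1]
    - [16, 45, 0, 0, 0, 0, 1]
    - [16, 0, 0, 0, 0, 0, 1]
    - [0, 0, 0, 0, 0, 0, 1]
    - [0, 0, 0, 0, 0, 0, 1]

```text
clock: 35.9
tool_pos: [0.5605, 0.2102, 0.1607]
eef_rot: [-0.458, 0.889, -0.001, -0.002]
contact_force: [-0.1, 0.1, -1.5]
opening: 0.363
finger_force: 40.0
```

```bash
python3 -c "
from h import *
st((25,-72))"
```

```text
t 35.9 pos [560.5 210.2 160.7] jig [ 23.1 -72.6] ytool 144.48 F [-0.1  0.1 -1.5] op 0.363 ff 39.998833537101746
 to jig (25, -72) shift mm [0.6 1.8]
```

Request:
step_arm:
  series:
    - [0.5, 1.5, -30, 0, 0, 0, 1]
    - [0, 0, -30, 0, 0, 0, 1]
    - [0, 0, -25, 0, 0, 0, 1]
    - [0, 0, -8, 0, 0, 0, 1]
    - [0, 0, -3, 0, 0, 0, 1]
    - [0, 0, -1, 0, 0, 0, 1]
    - [0, 0, 0, 0, 0, 0, 1]
    - [0, 0, -1, 0, 0, 0, 1]
    - [0, 0, 0, 0, 0, 0, 1]

```text
clock: 36.8
tool_pos: [0.5618, 0.2134, 0.0635]
eef_rot: [-0.458, 0.889, -0.0, -0.001]
contact_force: [-0.2, 0.2, -0.9]
opening: 0.361
finger_force: 40.0
```

Request:
step_arm:
  series:
    - [0, 0, -1, 0, 0, 0, 1]
    - [0, 0, -1, 0, 0, 0, 1]
    - [0, 0, 0, 0, 0, 0, 1]

```text
clock: 37.1
tool_pos: [0.5618, 0.2134, 0.0626]
eef_rot: [-0.458, 0.889, -0.001, -0.001]
contact_force: [-0.9, -2.9, 10.3]
opening: 0.36
finger_force: 40.0
```

Request:
step_arm:
  series:
    - [0, 0, 0, 0, 0, 0, 0.5]
    - [0, 0, 0, 0, 0, 0, 0.45]
    - [0, 0, 0, 0, 0, 0, 0.45]
    - [0, 0, 20, 0, 0, 0, 0.45]
    - [0, 0, 20, 0, 0, 0, 0.5]
    - [-11, -15, 0, 0, 0, 0, 1]
    - [-10, -14, 0, 0, 0, 0, 1]
    - [0, 0, 0, 0, 0, 0, 1]
    - [0, 0, 0, 0, 0, 0, 1]
    - [0, 0, -20, 0, 0, 0, 1]
    - [0, 0, -20, 0, 0, 0, 1]
    - [0, 0, -2, 0, 0, 0, 1]
    - [3.5, 4.9, 0, 0, 0, 0, 1]
    - [3.5, 4.9, 0, 0, 0, 0, 1]
    - [3.5, 4.9, 0, 0, 0, 0, 1]
    - [2.3, 3.3, 0, 0, 0, 0, 1]
    - [1.7, 2.4, 0, 0, 0, 0, 1]
    - [1.2, 1.6, 0, 0, 0, 0, 1]
    - [0, 0, 0, 0, 0, 0, 1]

```text
clock: 39.0
tool_pos: [0.5564, 0.2065, 0.0589]
eef_rot: [-0.458, 0.889, -0.0, -0.001]
contact_force: [-0.3, -0.1, 0.4]
opening: 0.008
finger_force: 0.1
```

```bash
python3 -c "
from h import *
st((22,-72))"
```

```text
t 39.0 pos [556.4 206.5  58.9] jig [ 17.8 -71.4] ytool 144.56 F [-0.3 -0.1  0.4] op 0.008 ff 0.08845811367791612
 to jig (22, -72) shift mm [3.  3.1]
```

Request:
step_arm:
  series:
    - [1, 1.4, 0, 0, 0, 0, 1]
    - [0.6, 0.8, 0, 0, 0, 0, 1]
    - [0.6, 0.8, 0, 0, 0, 0, 1]
    - [0.6, 0.8, 0, 0, 0, 0, 1]
    - [0.5, 0.7, 0, 0, 0, 0, 1]
    - [0, 0, 0, 0, 0, 0, 1]

```text
clock: 39.6
tool_pos: [0.5592, 0.2104, 0.0588]
eef_rot: [-0.458, 0.889, -0.001, -0.002]
contact_force: [-1.9, -1.7, 1.9]
opening: 0.008
finger_force: 1.6
```

```bash
python3 -c "
from h import *
st((22,-72))"
```

```text
t 39.6 pos [559.2 210.4  58.8] jig [ 22.5 -71.4] ytool 144.56 F [-1.9 -1.7  1.9] op 0.008 ff 1.6114265187547971
 to jig (22, -72) shift mm [ 0.2 -0.8]
```

Request:
step_arm:
  series:
    - [0.6, 0.8, 0, 0, 0, 0, 1]
    - [0.4, 0.5, 0, 0, 0, 0, 1]
    - [0, 0, 0, 0, 0, 0, 1]

```text
clock: 39.9
tool_pos: [0.5592, 0.2104, 0.0587]
eef_rot: [-0.458, 0.889, -0.001, -0.003]
contact_force: [-5.1, -4.2, 5.9]
opening: 0.006
finger_force: 3.7
```

Request:
step_arm:
  series:
    - [-6, -9, 0, 0, 0, 0, 1]
    - [0, 0, 45, 0, 0, 0, 1]
    - [0, -10, 45, 0, 0, 0, 1]
    - [-10, -45, 45, 0, 0, 0, 1]
    - [-10, -45, 45, 0, 0, 0, 1]
    - [-10, -45, 20, 0, 0, 0, 1]
    - [-10, -45, 0, 0, 0, 0, 1]
    - [0, -45, 0, 0, 0, 0, 1]
    - [0, -45, 0, 0, 0, 0, 1]
    - [0, 0, 0, 0, 0, 0, 1]

```text
clock: 40.9
tool_pos: [0.5187, -0.0649, 0.2375]
eef_rot: [-0.453, 0.892, -0.002, -0.003]
contact_force: [-0.2, 0.7, -0.8]
opening: 0.011
finger_force: 0.0
```

Run:
```python
from h import *
st()
p,d=crop('top','t2',140,350,85,240,3.5)
P=cloud('top',d)
hs=J(P.reshape(-1,3));z=P[...,2].ravel()
for y0 in(-.072,0,.072):
    m=(abs(hs[:,1]-y0)<.02)&(hs[:,0]>.02)&(hs[:,0]<.07)&(z>.069)&(z<.082)
    print('boss top jig',(hs[m].mean(0)*1000).round(1),(z[m].mean()*1000).round(1),m.sum())
g=(hs[:,0]>.1)&(hs[:,0]<.3)&(abs(hs[:,1])<.12)&(z>.1)
print('leaf top z',np.percentile(z[g],99))
```

```text
t 40.9 pos [518.7 -64.9 237.5] jig [-225.1 -198.3] ytool 143.87 F [-0.2  0.7 -0.8] op 0.011 ff 0.0
boss top jig [ 47.8 -71.5] 76.2 84
boss top jig [45.7 -0.6] 76.1 81
boss top jig [46.2 72.2] 75.8 87
leaf top z 0.25319581514694395
```

View pics/t2.png

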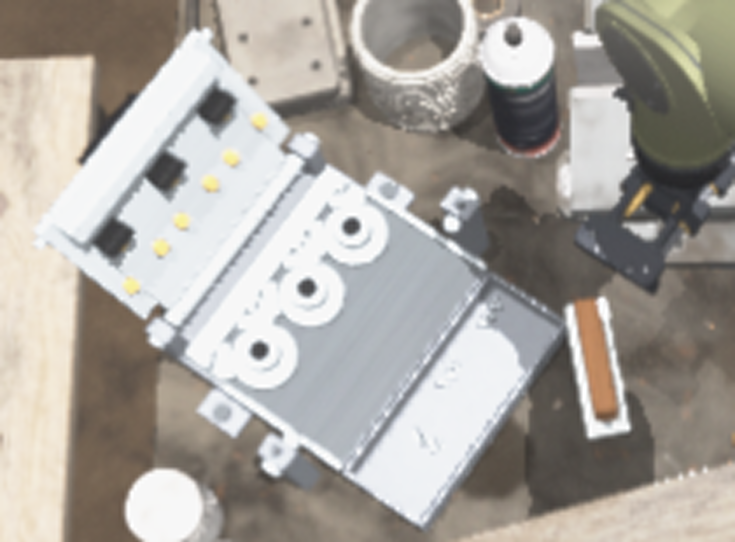

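All three flanges sit in their notches, with holes at crop (352,227), (306,289) and (260,351) and boss tops about 76 mm high. The scraper stands at (597,367) and the chips are in the tray. Next I'll bring the gripper behind the leaf.

Request:
step_arm:
  series:
    - [0, 0, 45, 0, 0, 0, 1]
    - [0, 10, 45, 0, 0, 0, 1]
    - [6, 40, 10, 0, 0, 0, 1]
    - [10, 45, 0, 0, 0, 0, 1]
    - [10, 45, 0, 0, 0, 0, 1]
    - [10, 45, 0, 0, 0, 0, 1]
    - [10, 45, 0, 0, 0, 0, 1]
    - [10, 45, 0, 0, 0, 0, 1]
    - [10, 45, 0, 0, 0, 0, 1]
    - [10, 45, 0, 0, 0, 0, 1]
    - [10, 45, 0, 0, 0, 0, 1]
    - [12, 45, 0, 0, 0, 0, 1]
    - [10, 39, 0, 0, 0, 0, 1]
    - [0, 0, 0, 0, 0, 0, 1]
    - [0, 0, 0, 0, 0, 0, 1]

```text
clock: 42.45
tool_pos: [0.6251, 0.4407, 0.3378]
eef_rot: [-0.46, 0.888, 0.001, -0.002]
contact_force: [0.5, 0.3, -1.0]
opening: 0.012
finger_force: 0.0
```

Run:
```python
from h import *
st((243,0),(200,0));print(r.get_state()['q'].round(2))
crop('scene','s6',225,385,50,190,4.2)
```

```text
t 42.45 pos [625.1 440.7 337.8] jig [248.3   8.7] ytool 144.8 F [ 0.5  0.3 -1. ] op 0.012 ff 0.0
 to jig (243, 0) shift mm [ 4.  -9.3]
 to jig (200, 0) shift mm [-21.  -44.3]
[-0.41  0.93 -0.83  0.85  0.63  1.56  1.53]
```

View pics/s6.png

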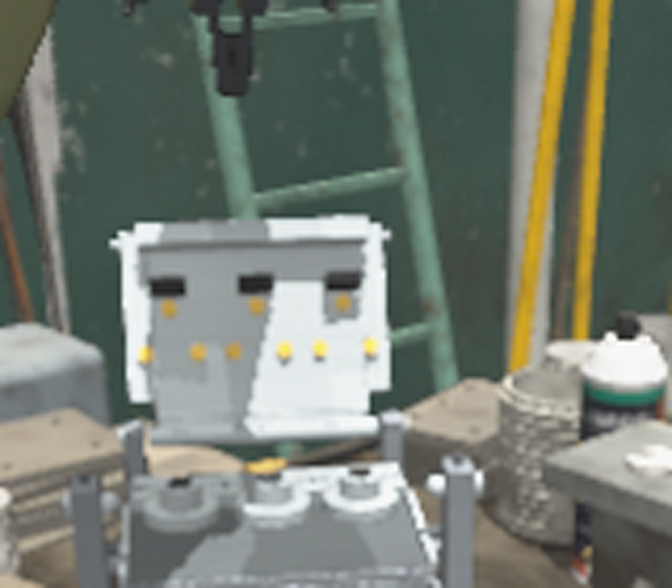

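The gripper is above and behind the upright leaf, with the finger at crop (233,65) and the leaf's top edge at about y 225. I'll lower it behind the leaf.

Request:
step_arm:
  series:
    - [4, -8, -40, 0, 0, 0, 1]
    - [0, -1, -40, 0, 0, 0, 1]
    - [0, 0, -35, 0, 0, 0, 1]
    - [0, 0, -17, 0, 0, 0, 1]
    - [0, 0, 0, 0, 0, 0, 1]
    - [0, 0, 0, 0, 0, 0, 1]

```text
clock: 43.1
tool_pos: [0.6315, 0.4283, 0.2082]
eef_rot: [-0.458, 0.889, -0.0, -0.001]
contact_force: [-0.6, 0.0, 1.0]
opening: 0.004
finger_force: 0.0
```

Run:
```python
from h import *
st((243,0),(50,0))
```

```text
t 43.1 pos [631.5 428.3 208.2] jig [241.9  -3.7] ytool 144.51 F [-0.6  0.   1. ] op 0.004 ff 0.0
 to jig (243, 0) shift mm [-2.4  3.1]
 to jig (50, 0) shift mm [-114.4 -154.1]
```

Request:
step_arm:
  series:
    - [-7.5, -6, 0, 0, 0, 0, 1]
    - [-5.8, -8.1, 0, 0, 0, 0, 1]
    - [-5.8, -8.1, 0, 0, 0, 0, 1]
    - [-4.6, -6.5, 0, 0, 0, 0, 1]
    - [-4.6, -6.5, 0, 0, 0, 0, 1]
    - [-4.6, -6.5, 0, 0, 0, 0, 1]

```text
clock: 43.7
tool_pos: [0.5997, 0.3896, 0.2112]
eef_rot: [-0.458, 0.889, 0.002, 0.003]
contact_force: [1.8, 2.6, 3.3]
opening: 0.007
finger_force: 2.1
```

Request:
step_arm:
  series:
    - [-4.6, -6.5, 0, 0, 0, 0, 1]
    - [-4.6, -6.5, 0, 0, 0, 0, 1]
    - [-4.6, -6.5, 0, 0, 0, 0, 1]
    - [-4.6, -6.5, 0, 0, 0, 0, 1]
    - [-4.6, -6.5, 0, 0, 0, 0, 1]
    - [-4.6, -6.5, 0, 0, 0, 0, 1]
    - [-4.6, -6.5, 0, 0, 0, 0, 1]
    - [-4.6, -6.5, 0, 0, 0, 0, 1]

```text
clock: 44.5
tool_pos: [0.5606, 0.3336, 0.2059]
eef_rot: [-0.458, 0.889, -0.001, -0.002]
contact_force: [1.0, 0.6, -0.7]
opening: 0.006
finger_force: 0.9
```

Run:
```python
from h import *
st((50,0))
```

```text
t 44.5 pos [560.6 333.6 205.9] jig [123.6  -1. ] ytool 144.56 F [ 1.   0.6 -0.7] op 0.006 ff 0.8991160138975829
 to jig (50, 0) shift mm [-43.6 -59.4]
```

Request:
step_arm:
  series:
    - [-4.6, -6.5, 0, 0, 0, 0, 1]
    - [-4.6, -6.5, 0, 0, 0, 0, 1]
    - [-4.6, -6.5, 0, 0, 0, 0, 1]
    - [-4.6, -6.5, 0, 0, 0, 0, 1]
    - [-4.6, -6.5, 0, 0, 0, 0, 1]
    - [-4.6, -6.5, 0, 0, 0, 0, 1]
    - [-4.6, -6.5, 0, 0, 0, 0, 1]
    - [-4.6, -6.5, 0, 0, 0, 0, 1]
    - [-4.6, -6.5, 0, 0, 0, 0, 1]
    - [-4.6, -6.5, 0, 0, 0, 0, 1]

```text
clock: 45.5
tool_pos: [0.5149, 0.2692, 0.2066]
eef_rot: [-0.458, 0.889, -0.0, -0.001]
contact_force: [0.7, 1.1, -0.3]
opening: 0.002
finger_force: 0.6
```

```bash
cat >> h.py <<'E'
def leaf():
    p,d=snap('scene');P=cloud('scene',d).reshape(-1,3);h=J(P);z=P[:,2]
    # leaf outline points off the hinge, in the x-z plane, mid-width excluded
    m=(abs(h[:,1])<.105)&(h[:,0]>-.08)&(h[:,0]<.25)&(z>.085)&(z<.30)
    print('leaf pts',m.sum(),'x',np.percentile(h[m,0],[2,50,98]).round(3),'z',np.percentile(z[m],[2,50,98]).round(3))
    return p
E
python3 - <<'E'
from h import *
st((45,0))
p=leaf(); cv2.imwrite('pics/s7.png',cv2.resize(p[80:240,225:385],None,fx=3.7,fy=3.7,interpolation=cv2.INTER_CUBIC))
E
```

```text
t 45.5 pos [514.9 269.2 206.6] jig [44.7 -1.2] ytool 144.56 F [ 0.7  1.1 -0.3] op 0.002 ff 0.646376721560955
 to jig (45, 0) shift mm [-0.8  0.9]
leaf pts 2346 x [-0.018  0.017  0.119] z [0.088 0.192 0.296]
```

View pics/s7.png

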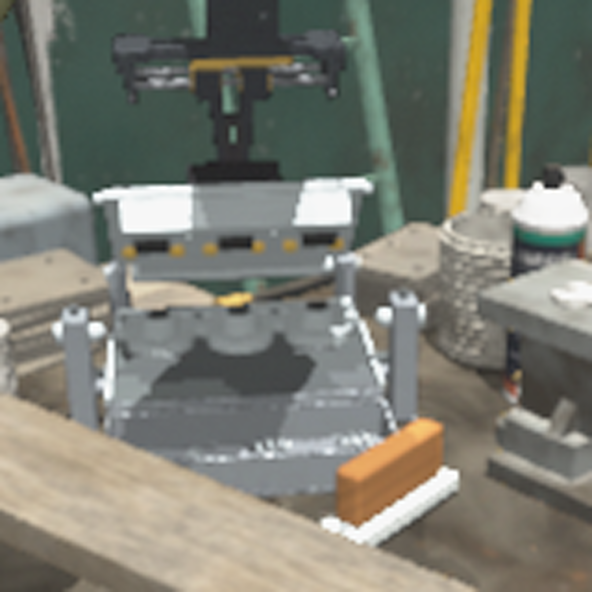

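The leaf has swung over to about 0.85 rad, with its edge at crop y 185, and the flanges are undisturbed below it. I'll give one more nudge, rise and let it sink.

Request:
step_arm:
  series:
    - [-4.6, -6.5, 0, 0, 0, 0, 1]
    - [-4.6, -6.5, 0, 0, 0, 0, 1]
    - [2, 3, 30, 0, 0, 0, 1]
    - [0, 0, 40, 0, 0, 0, 1]
    - [0, 0, 20, 0, 0, 0, 1]
    - [-14, -18, 0, 0, 0, 0, 1]
    - [-13, -18, 0, 0, 0, 0, 1]
    - [-8, -11, 0, 0, 0, 0, 1]
    - [0, 0, 0, 0, 0, 0, 1]
    - [0, 0, 0, 0, 0, 0, 1]
    - [0, 0, 0, 0, 0, 0, 1]
    - [0, 0, 0, 0, 0, 0, 1]
    - [0, 0, 0, 0, 0, 0, 1]
    - [0, 0, 0, 0, 0, 0, 1]
    - [0, 0, 0, 0, 0, 0, 1]
    - [0, 0, 0, 0, 0, 0, 1]
    - [0, 0, 0, 0, 0, 0, 1]
    - [0, 0, 0, 0, 0, 0, 1]
    - [0, 0, 0, 0, 0, 0, 1]
    - [0, 0, 0, 0, 0, 0, 1]

```text
clock: 47.55
tool_pos: [0.4731, 0.2127, 0.2966]
eef_rot: [-0.458, 0.889, -0.0, -0.001]
contact_force: [0.3, -0.2, 0.4]
opening: 0.003
finger_force: 0.0
```

Run:
```python
from h import *
st((-34,0))
def lz():
    p,d=snap('scene');P=cloud('scene',d).reshape(-1,3);h=J(P);z=P[:,2]
    m=(abs(h[:,1])<.105)&(h[:,0]>-.08)&(h[:,0]<.03)&(z>.085)&(z<.25)
    print('leaf front',m.sum(),'x',np.percentile(h[m,0],[2,50,98]).round(3),'z',np.percentile(z[m],[2,50,98]).round(3))
lz()
```

```text
t 47.55 pos [473.1 212.7 296.6] jig [-25.6   0. ] ytool 144.55 F [ 0.3 -0.2  0.4] op 0.003 ff 0.0
 to jig (-34, 0) shift mm [-4.8 -6.9]
leaf front 953 x [-0.047 -0.039  0.023] z [0.086 0.105 0.131]
```

Request:
step_arm:
  series:
    - [-5, -7, -40, 0, 0, 0, 1]
    - [0, 0, -40, 0, 0, 0, 1]
    - [0, 0, -40, 0, 0, 0, 1]
    - [0, 0, -25, 0, 0, 0, 1]
    - [0, 0, -8, 0, 0, 0, 1]
    - [0, 0, -4, 0, 0, 0, 1]
    - [0, 0, -4, 0, 0, 0, 1]
    - [0, 0, -3, 0, 0, 0, 1]
    - [0, 0, -2, 0, 0, 0, 1]
    - [0, 0, 0, 0, 0, 0, 1]

```text
clock: 48.6
tool_pos: [0.4686, 0.206, 0.1318]
eef_rot: [-0.458, 0.889, -0.001, -0.001]
contact_force: [-0.9, -0.7, 4.5]
opening: 0.005
finger_force: 2.4
```

```bash
python3 -c "
from h import *
st((-35,0))"
```

```text
t 48.6 pos [468.6 206.  131.8] jig [-33.6  -0.2] ytool 144.55 F [-0.9 -0.7  4.5] op 0.005 ff 2.405390267522307
 to jig (-35, 0) shift mm [-1. -1.]
```

Contact is at 0.132 m, on the bar. I'm pressing down gradually.

Request:
step_arm:
  series:
    - [0, 0, -2, 0, 0, 0, 1]
    - [0, 0, -2, 0, 0, 0, 1]
    - [0, 0, -2, 0, 0, 0, 1]
    - [0, 0, -2, 0, 0, 0, 1]
    - [0, 0, -2, 0, 0, 0, 1]

```text
clock: 49.1
tool_pos: [0.4685, 0.2058, 0.121]
eef_rot: [-0.458, 0.889, -0.0, -0.001]
contact_force: [0.1, 0.6, 1.1]
opening: 0.001
finger_force: 0.0
```

Request:
step_arm:
  series:
    - [0, 0, -3, 0, 0, 0, 1]
    - [0, 0, -2, 0, 0, 0, 1]
    - [0, 0, -2, 0, 0, 0, 1]
    - [0, 0, -2, 0, 0, 0, 1]
    - [0, 0, 0, 0, 0, 0, 1]

```text
clock: 49.6
tool_pos: [0.4682, 0.2059, 0.1133]
eef_rot: [-0.458, 0.889, -0.001, -0.001]
contact_force: [-2.6, -4.0, 18.6]
opening: 0.006
finger_force: 9.5
```

Request:
step_arm:
  series:
    - [0, 0, -1, 0, 0, 0, 1]
    - [0, 0, 0, 0, 0, 0, 1]
    - [0, 0, 20, 0, 0, 0, 1]
    - [0, 0, 40, 0, 0, 0, 1]
    - [0, 0, 40, 0, 0, 0, 1]
    - [0, 0, 40, 0, 0, 0, 1]
    - [0, -45, 0, 0, 0, 0, 1]
    - [0, -45, 0, 0, 0, 0, 1]
    - [0, -45, 0, 0, 0, 0, 1]
    - [0, -45, 0, 0, 0, 0, 1]
    - [0, -45, 0, 0, 0, 0, 1]
    - [0, -45, 0, 0, 0, 0, 1]
    - [0, -45, 0, 0, 0, 0, 1]
    - [0, 0, 0, 0, 0, 0, 1]
    - [0, 0, 0, 0, 0, 0, 1]

```text
clock: 51.1
tool_pos: [0.4679, -0.1101, 0.2503]
eef_rot: [-0.457, 0.889, 0.0, -0.001]
contact_force: [-0.3, 0.7, 1.1]
opening: 0.006
finger_force: 0.0
```

Run:
```python
from h import *
st()
p,d=snap('top');P=cloud('top',d);h=J(P.reshape(-1,3)).reshape(P.shape[:2]+(2,))
m=(abs(h[...,1])<.1)&(h[...,0]>-.02)&(h[...,0]<.11)&(P[...,2]>.07)&(P[...,2]<.12)
A=np.c_[h[m],np.ones(m.sum())];print('leaf plane slope x,y,z0',np.linalg.lstsq(A,P[m][:,2],rcond=None)[0].round(4))
b=(abs(h[...,1])<.035)&(abs(h[...,0]+.036)<.02)&(P[...,2]>.1);print('bar top z',np.median(P[b][:,2]))
a=cv2.resize(p[85:240,140:345],None,fx=2.4,fy=2.4,interpolation=cv2.INTER_CUBIC)
q,e=snap('scene');s=cv2.resize(q[120:240,235:375],None,fx=2.15*1.0,fy=2.15,interpolation=cv2.INTER_CUBIC)
c=np.zeros((max(a.shape[0],s.shape[0]),a.shape[1]+s.shape[1],3),np.uint8);c[:a.shape[0],:a.shape[1]]=a;c[:s.shape[0],a.shape[1]:]=s
print(c.shape);cv2.imwrite('pics/end.png',c)
```

```text
t 51.1 pos [ 467.9 -110.1  250.3] jig [-291.4 -183.1] ytool 144.39 F [-0.3  0.7  1.1] op 0.006 ff 0.0
leaf plane slope x,y,z0 [0.     0.0007 0.0905]
bar top z 0.1127882912684609
(372, 793, 3)
```

View pics/end.png

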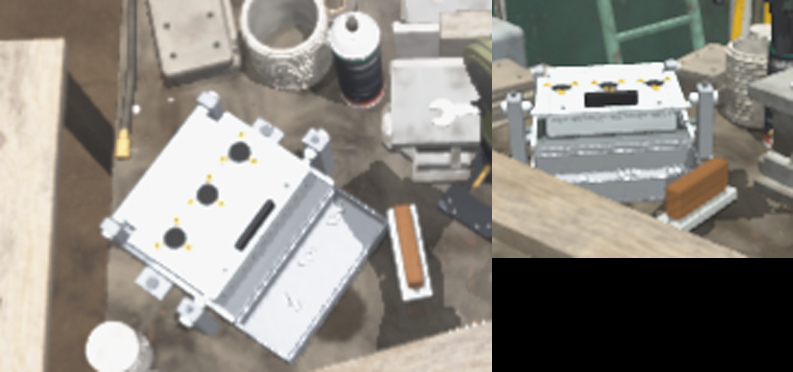

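The leaf is shut and level: plane slope 0.000 and bar top at 112.8 mm. The bosses line up under its three holes, the chips are in the tray and the scraper stands on the bench. I'm handing the job in.

```bash
python3 -c "
from h import *
print(r.finish_job())"
```

```text
the job is handed in; nothing more can be done
None
```

The job is handed in at about 51 s of the 200 s limit: all three swarf curls are in the chip tray, the scraper stands on the bench, the three flange blanks are seated in their notches, and the leaf is snapped shut and level (no verdict was returned).

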